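Fetch the bush from the deep rack well with the spring-nose picker

TASK

Take the spring-nose picker out of its wooden stand, press its nose fully home into the metal bush at the bottom of one of the deep rack wells, bearing down until the yielding pad under it stands firm against about 12 N (never as much as 16), and draw the bush out with it. Pull the bush off under the fork of the stripping stand, so that it is left standing upright on the base plate against the back post, and put the picker back upright in its wooden stand. Never touch the bush with the fingers, force nothing, and leave the other things alone.

Things in the scene. Friction and masses are not known exactly. Their poses are not given: they have to be found in the camera images.
- picker: Long-reach picker, 172 mm long, 0.19 kg, standing upright in its stand. Origin at the centre of the tip of its nose (lowest end), z up along the tool. From the tip up: steel nose 28 mm long, foot 14 mm across; round shoulder 26 mm across from 28 to 32 mm; shaft 10 mm thick; square wooden handle 26 x 26 mm from 112 to 172 mm, its flat faces square to the picker's x and y axes.
- picker_nose (a point): Point on the picker's axis 16 mm above its tip, where two spring shoes bulge from the nose along the picker's x axis: 24.6 mm across when free (18 mm near the tip). In the bush's bore each gives way 1.3 mm and holds by friction: pushing it in or pulling it off takes about 2 to 9 N.
- picker_grip (a point): Point on the picker's axis in the middle of its square handle where it is best held, 146 mm above the tip.
- picker_shoulder (a point): Centre of the underside of the picker's shoulder, 28 mm above the tip. When the nose is fully home this face lies on the top of the bush, a hard stop. Bear down on it with about 12 N for a moment: under 10 N does not seat it, over 16 N may damage it; over 20 N against the rack, fork or stand is forcing it.
- bush: Plain steel bush, a thick round tube standing upright: 38 mm outside, bore 22 mm right through with sharp edges, 36 mm tall, 0.18 kg give or take. Origin at the centre of its underside, z along the bore. It stands loose on the pad of one of the three wells, a few millimetres off the middle, and may slide there. The other two wells hold things without a bore.
- rack: Fixed wooden rack 66 x 178 mm, 120 mm tall, with three square wells in a row along its y axis, 56 mm apart. Origin at the centre of its underside. Each well is 46 mm square inside, walls 10 mm, open at the top, 100 mm deep down to a cork pad that fills its bottom, pad top 20 mm above the bench; a sight slot 14 mm wide runs down its far (+x) wall.
- well0 (a point): Middle of the mouth of the rack's well towards its -y end, at the rack's top face, 120 mm up.
- well1 (a point): Middle of the mouth of the rack's middle well. The cork pads in the wells sit unevenly: pushed with more than about 6 N a pad slides down, stiffly, by 2 to 10 mm before it stands firm. How far is not known and has to be felt.
- well2 (a point): Middle of the mouth of the rack's well towards its +y end.
- stand: Fixed wooden block 70 x 70 mm, 75 mm tall, with a 34 mm square upright hole with a chamfered mouth; the hole's floor is 15 mm above the bench. The picker stands in it, nose down, on the hole's floor. Origin at the centre of the underside. It may be on the left or on the right.
- stand_mouth (a point): Centre of the mouth of the stand's hole, 75 mm up.
- stand_floor (a point): Centre of the floor of the stand's hole, 15 mm up.
- fork: Fixed grey stripping stand, on the left or right, opposite the wooden stand. Origin at the centre of the bush's place, at bench height. Base plate 8 mm thick, from 75 mm in front (-x) of the origin to 55 mm behind, 90 mm wide. Over it lies a forked plate with a slot open to the front (-x). A back post with a flat front face 20 mm behind (+x) the origin stops the bush 1 mm behind the origin.
- fork_slot (a point): Point above the bush's place at the underside of the forked plate, 41 mm above the base plate (5 mm above the top of a bush standing there). The plate is 7 mm thick; its slot, 31 mm wide along the stand's x axis, runs from 30 mm in front of this point to its closed end 17 mm behind; flared horns reach 47 mm in front.
- fork_seat (a point): Centre of the bush's place on top of the base plate, 8 mm above the bench, under the slot. With the bush pushed in along the stand's +x under the fork up to the post, pulling the picker straight up strips it: shaft and shoulder pass through the slot, the bush does not and drops 5 mm onto the plate.
- plug: Bystander: solid wooden plug 34 mm across, 30 mm tall, in another well. Origin at the centre of its underside.
- knob_blank: Bystander: solid dark turned wooden knob, 34 mm across, 42 mm tall, in another well. Origin at the centre of its underside.
- mallet: Bystander: wooden mallet lying on the bench at the back, head 110 mm long and 70 mm thick, handle 150 mm. Origin under the head.
- screw_box: Bystander: open cardboard box of screws 70 x 130 mm, 55 mm tall, on the bench at the back. Origin under its centre.

How it is judged:
On the way, in this order (a step that is already met when the one before it is completed fails the run):
1. the picker's nose is pressed fully home in the bush, shoulder down on it, and the bush borne down on the well's pad with over 10 N (z of picker_shoulder in the frame of bush below 0.0375 m and horizontal distance between picker_shoulder and bush below 0.005 m and height (world z) of bush below 0.03 m and contact force between bush and rack above 10 N), for 0.1 s.
2. the bush has been drawn up out of the well on the picker (height (world z) of bush above 0.122 m and z of picker_shoulder in the frame of bush below 0.05 m and horizontal distance between picker_shoulder and bush below 0.012 m), for 0.2 s.
3. the bush stands on the stripping stand's base plate under the fork, and the picker is clear above it (horizontal distance between bush and fork_seat below 0.015 m and height (world z) of bush below 0.012 m and angle between bush's own z axis and vertical below 0.1 rad and z of picker_shoulder in the frame of bush above 0.07 m), for 0.2 s.
At the end, for the whole second after the job is handed in: The bush stands upright (0.1 rad) and still on the stripping stand's base plate, centre within 15 mm of its place under the fork; the picker is back in its stand, tip within 10 mm of the hole floor in height and 13 mm sideways, upright within 0.2 rad, still (horizontal distance between bush and fork_seat below 0.015 m and height (world z) of bush below 0.012 m and angle between bush's own z axis and vertical below 0.1 rad and linear speed of bush below 0.02 m/s and horizontal distance between picker and stand_floor below 0.013 m and height (world z) of picker below 0.025 m and angle between picker's own z axis and vertical below 0.2 rad and linear speed of picker below 0.03 m/s); the robot touches nothing.
It fails at once if the bush is pressed down in the well with more than 30 N (contact force between bush and rack above 30 N).
It fails at once if the picker or the bush is forced against the rack, fork or stand with more than 25 N (contact force between picker and rack above 25 N or contact force between any of picker, bush and fork above 25 N or contact force between picker and stand above 25 N).
It fails at once if the bush is touched with the fingers (contact force between the fingers and bush above 0.5 N).
It fails at once if a bystander is disturbed (moved more than 20 mm) (distance of any of plug, knob_blank, mallet, screw_box from where it was at the start of the episode above 0.02 m).
It also fails if it takes over 72 s, if anything falls off the work surface, if the arm or the gripper's body presses on something with over 40 N, if the wrist force passes 120 N, or if a joint passes its speed limit or range.

ROBOT

A 6-joint arm with a two-finger parallel gripper is mounted at the origin on the work surface. World frame = base frame: x ahead of the robot, y to its left, z up, the work surface at z = 0. Lengths are in m, angles in rad, forces in N, time in s.
With the tool pointing down it reaches from about 0.3 to 0.75 m from the base axis. Payload 8.5 kg.
Tool frame: the origin (TCP) lies on the centre line of the jaws, within the pads' length; the fingertips stand 14 mm ahead of it and the grasp point (between the pads) lies 5 mm behind it; z points along the fingers, x is the direction in which the jaws open and shut, and the axes are right-handed (so a half turn about z gives the same grasp; the last joint's range is limited). The gripper opens to 88 mm and grips with 3 to 60 N. Pads are 18 mm wide; open, the fingers measure 123 mm over their backs; the gripper's body (75 mm by 187 mm) begins 45 mm behind the grasp point.
Start: joints at [1.073, 0.381, 1.297, -0, 1.464, -0.215], TCP at [0.153, 0.528, 0.253] pointing down, gripper open.
Joint ranges: [-3.11, 3.11], [-0.89, 2.33], [0.22, 2.48], [-1.42, 4.56], [0.17, 2.85], [-2.88, 2.88]. Speed limits (rad/s): [2.39, 2.39, 3.14, 3.14, 3.14, 3.14].

INTERFACE

Orientations are given as a rotation vector (axis times angle).
In Python, from bench import state, snapshot, calibration, sign_off gives the robot as it stands.
- The arm moves only by the tool carry_out, never from a script. Its argument "series" is a list that holds one entry, the list of rows, each a list of 7 numbers: the finger opening in mm, from 0 to 88.1, then the shift along the tool's x, y, z in units of 25 mm (1.0 is 25 mm), then the turn, a rotation vector about the tool's x, y, z in rad. In form: [[[gripper, tx, ty, tz, rx, ry, rz], ...]]. A call has exactly 10 rows; each row shifts and turns the pose as measured when the row begins, along the tool's axes as they then stand; what a row does not reach is not made up. A row lasts 1/8 s, in which the tool goes at most 62.5 mm and 10.7 degrees, less where a joint would pass 70% of its speed; a pose out of reach is approached as far as the arm can. A call is refused whole if a number of a shift passes 1 or a number of a turn 0.188, either way. A call with a gripper value outside its range is refused whole. The fingers move at their own pace and stop on an object; "squeeze" is the grip in N (left out, the last holds). Time passes only in rows, so rows that do not move let the fingers close, or fill a call up. It gives the time, the measured TCP pose, the force and the opening at its end, in the units of the state.
- state(): the state, without advancing time (a new reading comes with each control period).
- snapshot(name): name is "scene" or "top" or "wrist"; returns the picture (400x640x3 uint8, red, green, blue); there is no depth.
- calibration(name): a dict with "vfov" (degrees; the focal length in pixels is half the picture's height over the tangent of half this angle, whatever the lens; pixels are square), "cx", "cy" (the principal point, pixels), "pose" (4x4, takes a point from camera to world coordinates). Camera axes: x right, y down, z forward; pixel columns grow to the right and rows downward; lengths in m; the calibration is good to about 2 mm. A picture is of the moment at which its call begins: read the wrist's pose just before it. calibration takes no time and is no camera call; for the wrist camera it gives the pose at the moment of the call.
- sign_off(): hands the job in, once; it reports no verdict.
The state is a dict: "time_s": time; "joint_pos": joint angles; "joint_velocities": joint speeds; "joint_torque": joint torques, N m; "ee_pos": TCP position; "tool_rot": TCP orientation; "force": force on the tool from outside, world axes, zero at the start; "torque": the same for the moment, N m; "width": finger opening in m.
Only numpy, scipy, OpenCV 4.12 (cv2) and the standard library are available. Lean on these libraries where they do the work, as an engineer would, in place of code of your own. Each camera call takes 0.05 s, during which the arm holds its last target.

## Working session

There is one attempt and no reset: what is moved stays moved. The work goes in short steps, Python scripts to look and compute and a tool call to move; the robot and the scene stay as the last step left them, time stands still between calls to the robot, and variables do not carry over. Pictures are saved under pics/ and viewed, and the job is handed in when it is done.

Besides the shell and the picture viewer there is one more tool, called after ">>>" as name([rows], argument=value, ...), one row to a line, values as JSON. carry_out: Moves the arm, as the interface text tells. Its arguments: {"type":"object","properties":{"series":{"type":"array","items":{"type":"array","items":{"type":"array","items":{"type":"number"}}}},"squeeze":{"type":"number"}},"required":["series"]}

```bash
ls; mkdir -p pics
python3 - <<'E'
from bench import state, snapshot, calibration
import cv2,numpy as np
np.set_printoptions(precision=4,suppress=True)
s=state();print(s)
for n in("scene","top","wrist"):
    c=calibration(n);print(n,c)
    cv2.imwrite(f"pics/{n}0.png",snapshot(n)[:,:,::-1])
E
```

```text
pics
{'time_s': 0.0, 'joint_pos': array([ 1.0727,  0.3812,  1.2983, -0.    ,  1.4636, -0.2153]), 'joint_velocities': array([-0.0015,  0.0024,  0.0008, -0.0007,  0.0023, -0.0003]), 'joint_torque': array([  0.0005, -43.7932, -22.4555,   0.0713,   0.0353,  -0.0001]), 'ee_pos': array([0.1534, 0.5279, 0.2521]), 'tool_rot': array([ 2.5118,  1.8858, -0.0021]), 'force': array([-0.4515, -0.2721,  0.7646]), 'torque': array([-0.0777,  0.0233,  0.0299]), 'width': 0.08798702114051013}
scene {'vfov': 53.65734549980349, 'cx': 318.3435838592457, 'cy': 196.7389738226276, 'pose': array([[ 0.5675,  0.6884, -0.4518,  0.992 ],
       [ 0.8234, -0.4741,  0.3119, -0.3177],
       [ 0.0005, -0.549 , -0.8358,  0.9483],
       [ 0.    ,  0.    ,  0.    ,  1.    ]])}
top {'vfov': 52.158554648769304, 'cx': 324.8952802949463, 'cy': 195.1419686994874, 'pose': array([[ 0.0159, -0.999 ,  0.0425,  0.4951],
       [-0.9997, -0.0152,  0.0164, -0.0127],
       [-0.0157, -0.0428, -0.999 ,  1.0928],
       [ 0.    ,  0.    ,  0.    ,  1.    ]])}
wrist {'vfov': 63.39154729169438, 'cx': 320.20474092802027, 'cy': 193.4240039948873, 'pose': array([[ 0.2787,  0.923 ,  0.2651,  0.0849],
       [ 0.9604, -0.2676, -0.078 ,  0.5481],
       [-0.0011,  0.2764, -0.961 ,  0.3832],
       [ 0.    ,  0.    ,  0.    ,  1.    ]])}
```

View pics/scene0.png

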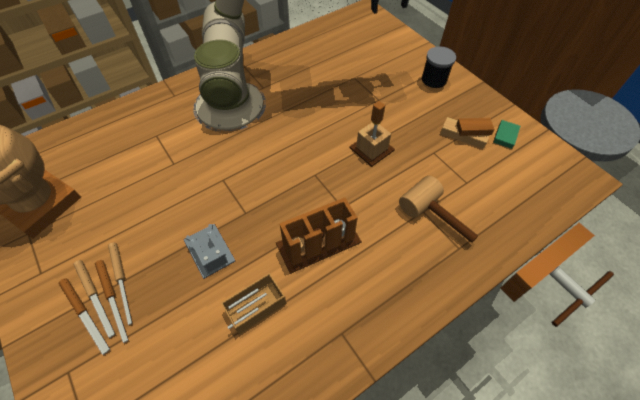

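View pics/top0.png

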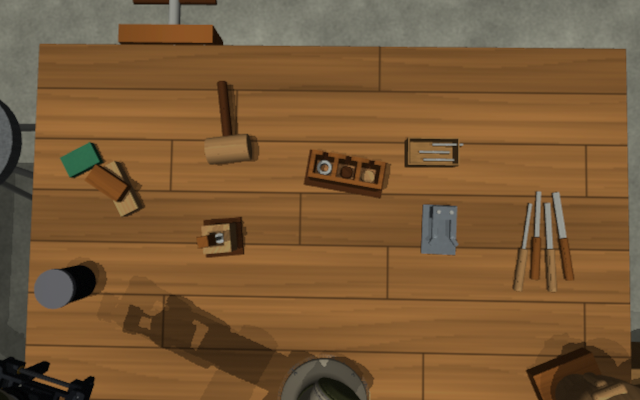

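View pics/wrist0.png

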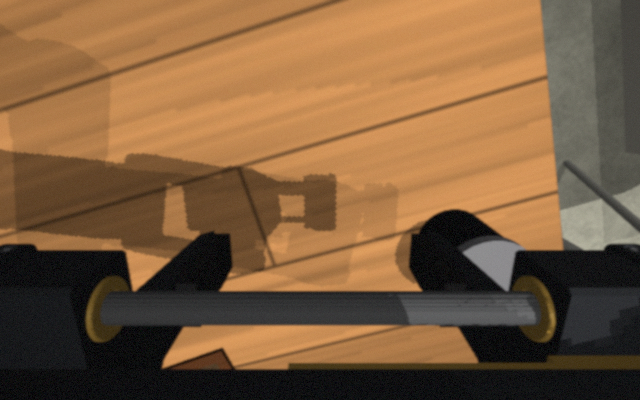

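Run:
```python
import cv2,numpy as np
t=cv2.imread("pics/top0.png")
def crop(im,x,y,w,h,k,name):
    cv2.imwrite(name,cv2.resize(im[y:y+h,x:x+w],None,fx=k,fy=k,interpolation=cv2.INTER_CUBIC))
crop(t,185,195,80,75,8,"pics/t_stand.png")
crop(t,295,140,100,65,8,"pics/t_rack.png")
crop(t,410,195,60,70,8,"pics/t_fork.png")
s=cv2.imread("pics/scene0.png")
crop(s,180,90,240,190,3,"pics/s_all.png")
```

```text
(no output)
```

View pics/t_stand.png

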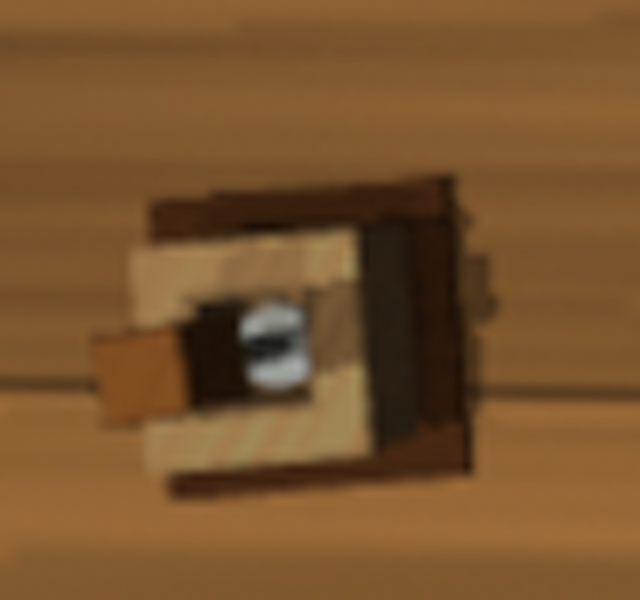

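View pics/t_rack.png

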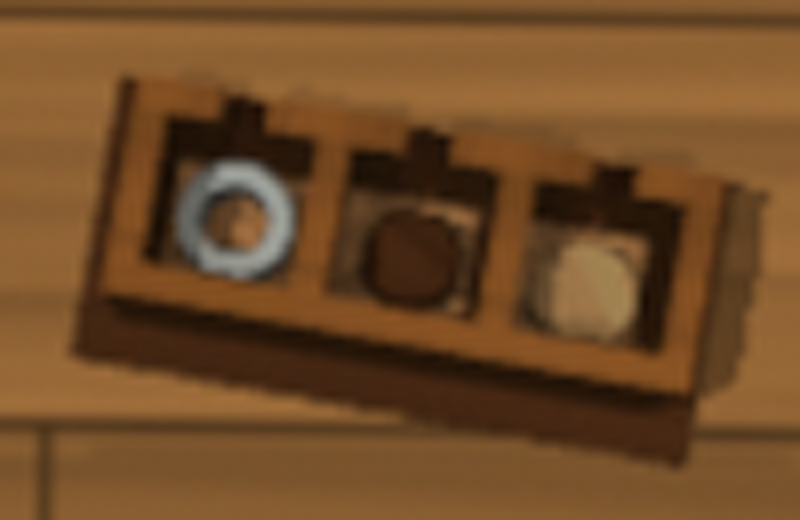

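View pics/t_fork.png

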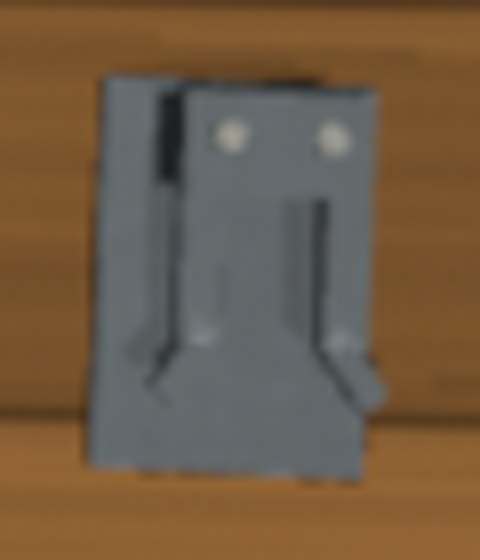

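View pics/s_all.png

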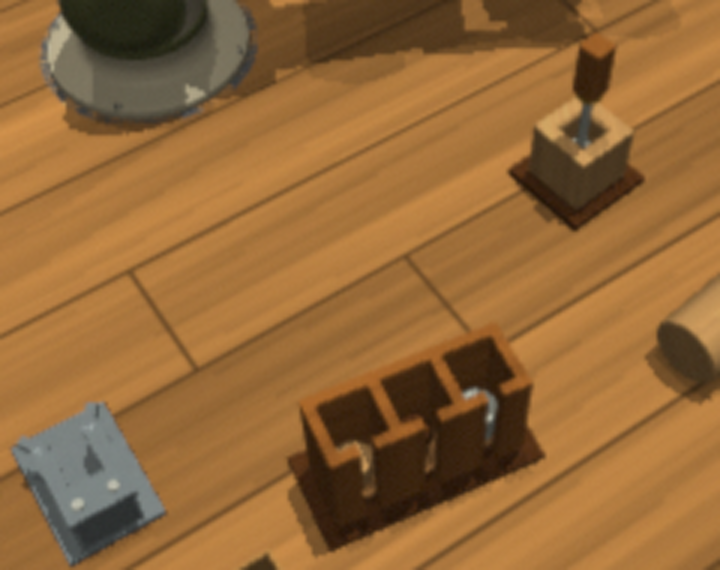

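```bash
cat > h.py <<'E'
from bench import state, snapshot, calibration
import cv2,numpy as np
from scipy.spatial.transform import Rotation as R
np.set_printoptions(precision=4,suppress=True)
def f(c): return 200/np.tan(np.radians(c["vfov"])/2)
def ray(c,uv):
    uv=np.atleast_2d(uv).astype(float)
    d=np.c_[(uv[:,0]-c["cx"])/f(c),(uv[:,1]-c["cy"])/f(c),np.ones(len(uv))]@c["pose"][:3,:3].T
    return c["pose"][:3,3],d
def onz(c,uv,z):
    o,d=ray(c,uv); return o+d*((z-o[2])/d[:,2])[:,None]
def proj(c,p):
    p=np.atleast_2d(p); q=(p-c["pose"][:3,3])@c["pose"][:3,:3]
    return np.c_[q[:,0]/q[:,2]*f(c)+c["cx"],q[:,1]/q[:,2]*f(c)+c["cy"]]
def un(uv,k,x,y): return (np.array(uv,float)+.5)/k-.5+[x,y]
def snap(n,name,crop=None,k=1):
    c=calibration(n); im=snapshot(n)[:,:,::-1]
    cv2.imwrite(f"pics/{name}.png",im); return c,im
def crop(im,x,y,w,h,k,name):
    cv2.imwrite(name,cv2.resize(im[y:y+h,x:x+w],None,fx=k,fy=k,interpolation=cv2.INTER_CUBIC))
E
python3 - <<'E'
from h import *
c=calibration("top")
st=onz(c,un([(131,248),(355,228),(375,455),(150,472)],8,185,195),.075);print("stand",st,st.mean(0))
hd=onz(c,un([(92,340),(180,328),(190,412),(105,428)],8,185,195),.187);print("handle",hd,hd.mean(0))
print("shoulder",onz(c,un((275,345),8,185,195),.047))
rk=onz(c,un([(125,78),(728,182),(690,395),(103,292)],8,295,140),.12);print("rack",rk,rk.mean(0))
print("bush",onz(c,un((237,220),8,295,140),.056))
fk=onz(c,un([(108,75),(90,468),(360,478)],8,410,195),.008);print("forkbase",fk)
print(onz(c,un([(183,90),(178,345),(375,92),(370,345)],8,410,195),.056))
for a,b in((st[0],st[1]),(st[0],st[3]),(hd[0],hd[1]),(rk[0],rk[1]),(rk[0],rk[3]),(fk[1],fk[0]),(fk[1],fk[2])):
    v=b-a;print(np.degrees(np.arctan2(v[1],v[0])),np.hypot(*v[:2]))
s=state();T=np.eye(4);T[:3,:3]=R.from_rotvec(s["tool_rot"]).as_matrix();T[:3,3]=s["ee_pos"]
print(T, np.linalg.inv(T)@calibration("wrist")["pose"])
E
```

```text
stand [[0.4577 0.3124 0.075 ]
 [0.465  0.2423 0.075 ]
 [0.3947 0.2343 0.075 ]
 [0.3882 0.3044 0.075 ]] [0.4264 0.2733 0.075 ]
handle [[0.4361 0.2867 0.187 ]
 [0.4399 0.2623 0.187 ]
 [0.4167 0.2588 0.187 ]
 [0.4119 0.2824 0.187 ]] [0.4261 0.2726 0.187 ]
shoulder [[0.4264 0.2741 0.047 ]]
rack [[ 0.6458  0.0402  0.12  ]
 [ 0.6171 -0.1403  0.12  ]
 [ 0.5533 -0.1296  0.12  ]
 [ 0.5815  0.0457  0.12  ]] [ 0.5994 -0.046   0.12  ]
bush [[0.6108 0.0072 0.056 ]]
forkbase [[ 0.5219 -0.255   0.008 ]
 [ 0.3925 -0.2498  0.008 ]
 [ 0.3908 -0.3382  0.008 ]]
[[ 0.5164 -0.2679  0.056 ]
 [ 0.4361 -0.2667  0.056 ]
 [ 0.5167 -0.3282  0.056 ]
 [ 0.4371 -0.3268  0.056 ]]
-83.98890858595237 0.07041264621109174
-173.46498989651957 0.06989298114066171
-81.32234554326914 0.024724038673195815
-99.05663001559033 0.18276596172055481
175.156707997206 0.06459923238924409
-2.286757348628562 0.1294910559608825
-91.11880108829719 0.08840985069833913
[[ 0.2791  0.9603 -0.0005  0.1534]
 [ 0.9603 -0.2791 -0.0009  0.528 ]
 [-0.001  -0.0002 -1.      0.2523]
 [ 0.      0.      0.      1.    ]] [[ 1.      0.0003  0.0003  0.0001]
 [-0.0003  0.961   0.2766 -0.0714]
 [-0.0002 -0.2766  0.961  -0.131 ]
 [ 0.      0.      0.      1.    ]]
```

>>> carry_out([
  [[88, -0.5, 1, 0, 0, 0, 0], [88, -0.5, 1, 0, 0, 0, 0], [88, -0.5, 1, 0, 0, 0, 0], [88, -0.5, 1, 0, 0, 0, 0], [88, -0.5, 1, 0, 0, 0, 0], [88, -0.5, 1, 0, 0, 0, 0], [88, -0.5, 1, 0, 0, 0, 0], [88, -0.5, 1, 0, 0, 0, 0], [88, -0.5, 1, 0, 0, 0, 0], [88, -0.5, 1, 0, 0, 0, 0]],
])

```text
time_s: 1.4
ee_pos: [0.3631, 0.3326, 0.2501]
tool_rot: [2.508, 1.89, -0.009]
force: [-0.3, 0.3, 0.5]
width: 0.0882
```

>>> carry_out([
  [[88, -0.5, 1, 0, 0, 0, 0], [88, -0.5, 1, 0, 0, 0, 0], [88, -0.5, 1, 0, 0, 0, 0], [88, 0, 0, 0, 0, 0, -0.15], [88, 0, 0, 0, 0, 0, -0.15], [88, 0, 0, 0, 0, 0, -0.14], [88, 0, 0, 0, 0, 0, 0], [88, 0, 0, 0, 0, 0, 0], [88, 0, 0, 0, 0, 0, 0], [88, 0, 0, 0, 0, 0, 0]],
])

```text
time_s: 2.65
ee_pos: [0.4275, 0.2719, 0.2482]
tool_rot: [-2.03, -2.394, 0.015]
force: [-0.1, -1.1, 1.1]
width: 0.0879
```

Run:
```python
from h import *
s=state();print(s["ee_pos"],s["tool_rot"],R.from_rotvec(s["tool_rot"]).as_matrix(),s["force"])
c,im=snap("wrist","w1")
```

```text
[0.4275 0.2719 0.2482] [-2.0304 -2.3941  0.0153] [[-0.1633  0.9865 -0.0081]
 [ 0.9866  0.1633 -0.0059]
 [-0.0045 -0.009  -0.9999]] [-0.1374 -1.1063  1.1289]
```

View pics/w1.png

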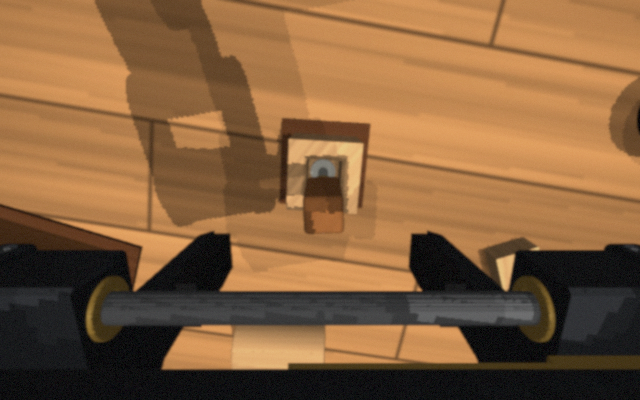

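Run:
```python
from h import *
im=cv2.imread("pics/w1.png"); crop(im,270,110,120,135,5,"pics/w1c.png")
```

```text
(no output)
```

View pics/w1c.png

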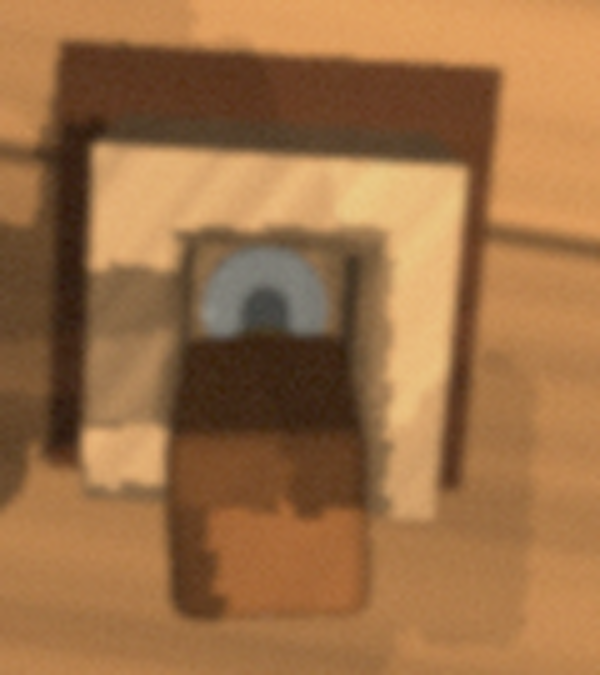

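```bash
cat >> h.py <<'E'
def T_():
    s=state();T=np.eye(4);T[:3,:3]=R.from_rotvec(s["tool_rot"]).as_matrix();T[:3,3]=s["ee_pos"];return T
def intool(p):
    T=T_(); return (np.atleast_2d(p)-T[:3,3])@T[:3,:3]
E
python3 - <<'E'
from h import *
c=calibration("wrist")
h=onz(c,un([(172,430),(365,430),(365,612),(178,615)],5,270,110),.187);print(h,h.mean(0),intool(h.mean(0))/.025)
sh=onz(c,un((266,308),5,270,110),.047);print(sh)
st=onz(c,un([(90,143),(467,163),(437,520),(85,492)],5,270,110),.075);print(st,st.mean(0))
hl=onz(c,un([(180,232),(388,232)],5,270,110),.075);print(hl)
E
```

```text
[[0.4143 0.2595 0.187 ]
 [0.4104 0.2831 0.187 ]
 [0.4342 0.2875 0.187 ]
 [0.4386 0.264  0.187 ]] [0.4244 0.2735 0.187 ] [[ 0.0956 -0.0933  2.4494]]
[[0.4256 0.2737 0.047 ]]
[[0.3944 0.235  0.075 ]
 [0.3865 0.3051 0.075 ]
 [0.4566 0.3133 0.075 ]
 [0.4624 0.2435 0.075 ]] [0.425  0.2742 0.075 ]
[[0.4081 0.2541 0.075 ]
 [0.4017 0.293  0.075 ]]
```

>>> carry_out([
  [[88, 0.09, -0.07, 0, -0.009, 0.0045, 0], [88, 0, 0, 0.9, 0, 0, 0], [88, 0, 0, 0.9, 0, 0, 0], [88, 0, 0, 0.9, 0, 0, 0], [88, 0, 0, 0.9, 0, 0, 0], [88, 0, 0, 0, 0, 0, 0], [88, 0, 0, 0, 0, 0, 0], [88, 0, 0, 0, 0, 0, 0], [88, 0, 0, 0, 0, 0, 0], [88, 0, 0, 0, 0, 0, 0]],
])

```text
time_s: 3.95
ee_pos: [0.4259, 0.2752, 0.1593]
tool_rot: [2.031, 2.392, 0.013]
force: [-0.0, -0.1, 0.5]
width: 0.0879
```

Run:
```python
from h import *
print(T_(),state()["force"])
c,im=snap("wrist","w2")
crop(im,180,100,280,240,2.5,"pics/w2c.png")
```

```text
[[-0.1622  0.9867  0.0085  0.4259]
 [ 0.9867  0.1622  0.004   0.2752]
 [ 0.0026  0.009  -1.      0.1593]
 [ 0.      0.      0.      1.    ]] [-0.023  -0.1063  0.5111]
```

View pics/w2c.png

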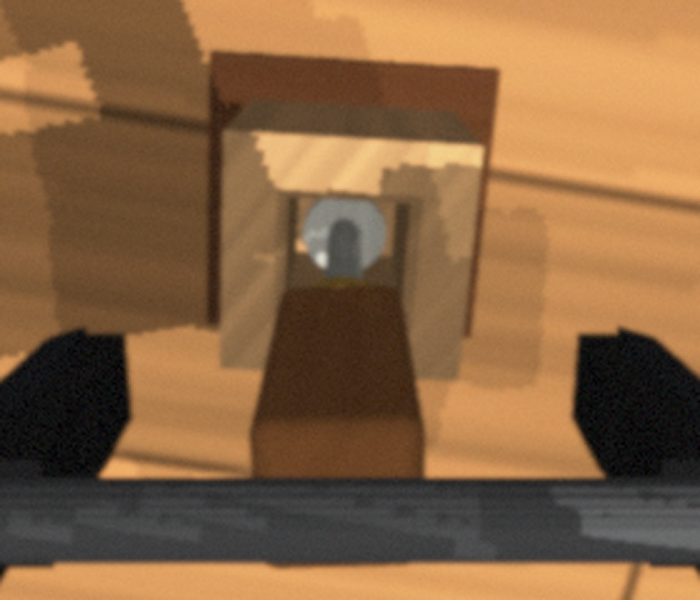

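>>> carry_out([
  [[88, -0.05, -0.05, 0.12, 0.005, -0.001, 0], [88, 0, 0, 0, 0, 0, 0], [20, 0, 0, 0, 0, 0, 0], [20, 0, 0, 0, 0, 0, 0], [20, 0, 0, 0, 0, 0, 0], [20, 0, 0, 0, 0, 0, 0], [20, 0, 0, 0, 0, 0, 0], [20, 0, 0, 0, 0, 0, 0], [20, 0, 0, 0, 0, 0, 0], [20, 0, 0, 0, 0, 0, 0]],
], squeeze=40)

```text
time_s: 5.25
ee_pos: [0.4249, 0.2737, 0.1561]
tool_rot: [2.033, 2.394, 0.006]
force: [-0.4, 0.6, 0.0]
width: 0.0257
```

Run:
```python
from h import *
print(T_(),state()["force"],state()["width"])
c,im=snap("wrist","w3")
crop(im,180,100,280,240,2.5,"pics/w3c.png")
```

```text
[[-0.1621  0.9868  0.0033  0.4249]
 [ 0.9868  0.1621  0.0022  0.2737]
 [ 0.0016  0.0036 -1.      0.1561]
 [ 0.      0.      0.      1.    ]] [-0.3551  0.6321  0.0472] 0.025706118372253485
```

View pics/w3c.png

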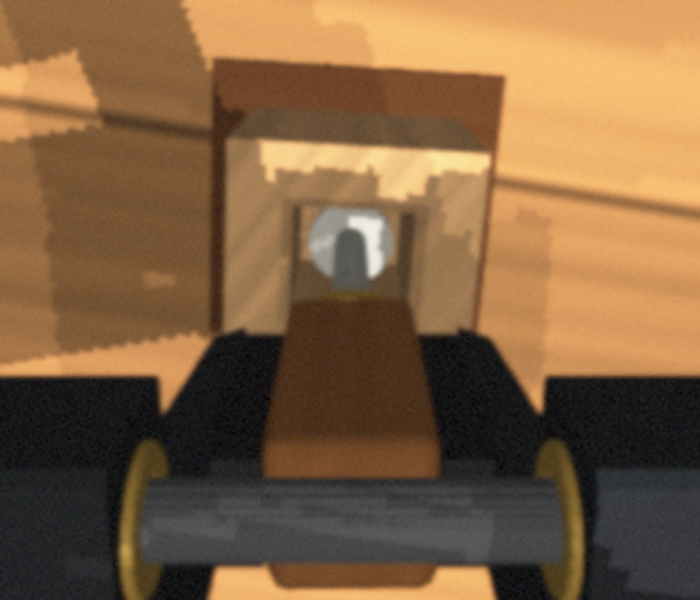

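>>> carry_out([
  [[20, 0, 0, -0.3, 0, 0, 0], [20, 0, 0, -0.7, 0, 0, 0], [20, 0, 0, -0.9, 0, 0, 0], [20, 0, 0, -0.9, 0, 0, 0], [20, 0, 0, -0.9, 0, 0, 0], [20, 0, 0, -0.9, 0, 0, 0], [20, 0, 0, -0.8, 0, 0, 0], [20, 0, 0, -0.3, 0, 0, 0], [20, 0, 0, 0, 0, 0, 0], [20, 0, 0, 0, 0, 0, 0]],
])

```text
time_s: 6.55
ee_pos: [0.4228, 0.2728, 0.3037]
tool_rot: [-2.033, -2.394, 0.001]
force: [0.2, 0.3, -1.8]
width: 0.0257
```

Run:
```python
from h import *
print(T_(),state()["force"],state()["width"])
c,im=snap("wrist","w4")
crop(im,180,100,280,240,2.5,"pics/w4c.png")
```

```text
[[-0.1621  0.9868 -0.0013  0.4228]
 [ 0.9868  0.1621  0.0004  0.2728]
 [ 0.0006 -0.0012 -1.      0.3037]
 [ 0.      0.      0.      1.    ]] [ 0.1935  0.3103 -1.806 ] 0.02571262336074526
```

View pics/w4c.png

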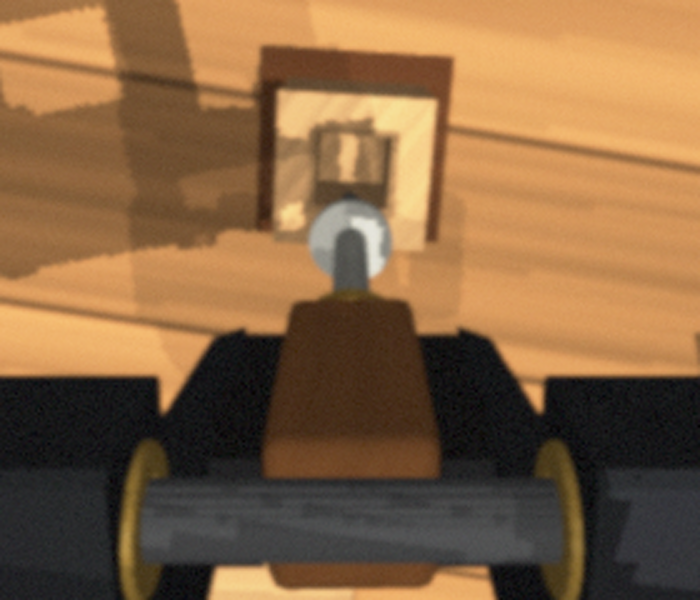

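>>> carry_out([
  [[20, -0.5, 0.25, 0, 0, 0, 0], [20, -1, 0.48, 0, 0, 0, 0], [20, -1, 0.48, 0, 0, 0, 0], [20, -1, 0.48, 0, 0, 0, 0], [20, -1, 0.48, 0, 0, 0, 0], [20, -1, 0.48, 0, 0, 0, 0], [20, -1, 0.48, 0, 0, 0, 0], [20, -1, 0.48, 0, 0, 0, 0], [20, -1, 0.48, 0, 0, 0, 0], [20, -1, 0.48, 0, 0, 0, 0]],
])

```text
time_s: 7.85
ee_pos: [0.5804, 0.0432, 0.2984]
tool_rot: [-2.03, -2.39, 0.011]
force: [0.7, 0.3, -1.3]
width: 0.0258
```

Run:
```python
from h import *
T=T_();print(T,intool([.6108,.0072,.3])/.025)
```

```text
[[-0.1614  0.9868 -0.0091  0.5804]
 [ 0.9869  0.1614 -0.0017  0.0432]
 [-0.0002 -0.0093 -1.      0.2984]
 [ 0.      0.      0.      1.    ]] [[-1.618   0.9675 -0.0741]]
```

>>> carry_out([
  [[20, -0.8, 0.48, 0, 0, 0, 0], [20, -0.7, 0.45, 0, 0, 0, 0], [20, 0, 0, 0, 0, 0, 0], [20, 0, 0, 0, 0, 0, 0], [20, 0, 0, 0, 0, 0, 0], [20, 0, 0, 0, 0, 0, 0], [20, 0, 0, 0, 0, 0, 0], [20, 0, 0, 0, 0, 0, 0], [20, 0, 0, 0, 0, 0, 0], [20, 0, 0, 0, 0, 0, 0]],
])

```text
time_s: 9.1
ee_pos: [0.6098, 0.0056, 0.296]
tool_rot: [-2.031, -2.385, 0.015]
force: [-0.1, 0.3, -1.5]
width: 0.0254
```

Run:
```python
from h import *
T=T_();print(T,intool([.6108,.0072,.3])/.025,state()["force"])
c,im=snap("wrist","w5")
crop(im,220,40,200,180,4,"pics/w5c.png")
crop(im,120,40,400,200,2,"pics/w5d.png")
```

```text
[[-0.1595  0.9871 -0.0129  0.6098]
 [ 0.9872  0.1595 -0.0014  0.0056]
 [ 0.0007 -0.013  -0.9999  0.296 ]
 [ 0.      0.      0.      1.    ]] [[ 0.0555  0.0479 -0.1592]] [-0.1454  0.307  -1.5016]
```

View pics/w5c.png

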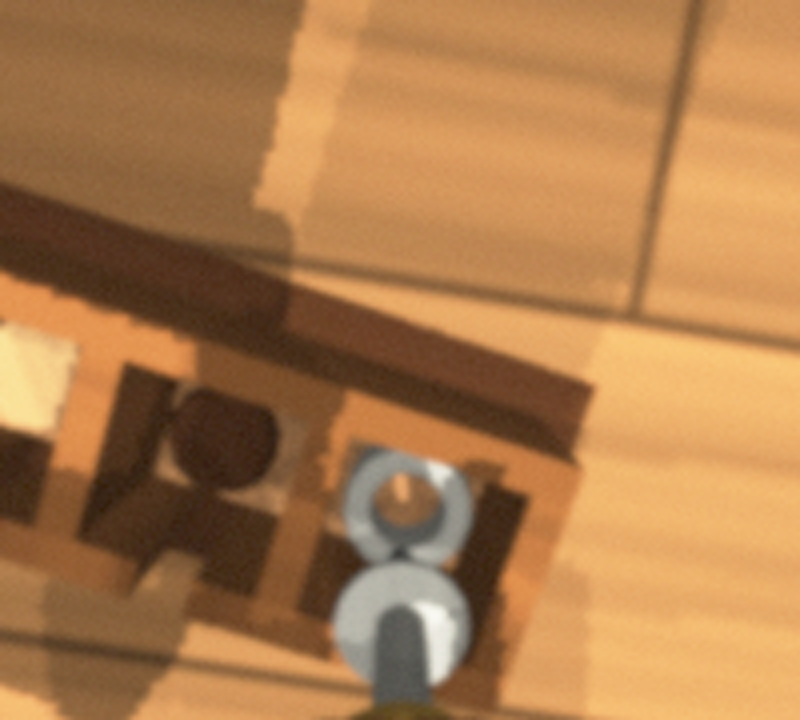

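Run:
```python
from h import *
c=calibration("wrist");T=T_()
b=onz(c,un([(408,510),(343,510),(472,510)],4,220,40),.056);print(b,intool(b))
# circle projection check
a=np.linspace(0,2*np.pi,60,endpoint=False)
im=cv2.imread("pics/w5.png");k=4
big=cv2.resize(im,None,fx=k,fy=k,interpolation=cv2.INTER_CUBIC)
for r in(.019,.011):
    p=np.c_[b[0,0]+r*np.cos(a),b[0,1]+r*np.sin(a),0*a+.056]
    for u in proj(c,p): cv2.circle(big,tuple(np.int32((u+.5)*k-.5)),1,(0,0,255),-1)
# nose: project shoulder top & tip circles
for z,r in((.109,.013),(.141,.007)):
    p=np.c_[r*np.cos(a),r*np.sin(a),0*a+z]@T[:3,:3].T+T[:3,3]
    for u in proj(c,p): cv2.circle(big,tuple(np.int32((u+.5)*k-.5)),1,(0,255,0),-1)
# rack corner lines
cv2.imwrite("pics/w5o.png",big[520:880,1080:1680])
```

```text
[[ 0.61    0.0078  0.056 ]
 [ 0.613  -0.0109  0.056 ]
 [ 0.607   0.0262  0.056 ]] [[ 0.0019  0.0037  0.24  ]
 [-0.017   0.0037  0.2399]
 [ 0.0206  0.0037  0.24  ]]
```

View pics/w5o.png

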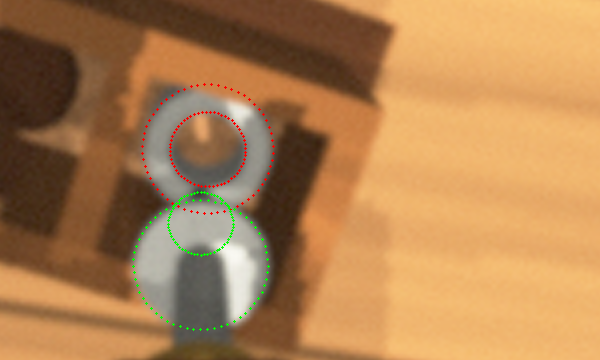

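>>> carry_out([
  [[20, 0.08, 0.03, 0, -0.012, -0.001, 0], [20, 0, 0, 0.5, 0, 0, 0], [20, 0, 0, 0.8, 0, 0, 0], [20, 0, 0, 0.8, 0, 0, 0], [20, 0, 0, 0.8, 0, 0, 0], [20, 0, 0, 0.4, 0, 0, 0], [20, 0, 0, 0, 0, 0, 0], [20, 0, 0, 0, 0, 0, 0], [20, 0, 0, 0, 0, 0, 0], [20, 0, 0, 0, 0, 0, 0]],
])

```text
time_s: 10.4
ee_pos: [0.6099, 0.0079, 0.2091]
tool_rot: [2.036, 2.392, -0.0]
force: [0.5, -0.2, -2.0]
width: 0.026
```

```bash
cat > ov.py <<'E'
from h import *
import sys
n=sys.argv[1];bx,by,bz=map(float,sys.argv[2:5])
T=T_();print(T,state()["force"],state()["width"])
tip=T[:3,3]+.141*T[:3,2];print("tip",tip,"bush-tip tool",intool([[bx,by,bz]])[0]-[0,0,.141])
c,im=snap("wrist",n);k=4
a=np.linspace(0,2*np.pi,60,endpoint=False)
big=cv2.resize(np.ascontiguousarray(im),None,fx=k,fy=k,interpolation=cv2.INTER_CUBIC)
raw=big.copy()
for r in(.019,.011):
    p=np.c_[bx+r*np.cos(a),by+r*np.sin(a),0*a+bz]
    for u in proj(c,p): cv2.circle(big,tuple(np.int32((u+.5)*k-.5)),1,(0,0,255),-1)
for z,r in((.109,.013),(.141,.007)):
    p=np.c_[r*np.cos(a),r*np.sin(a),0*a+z]@T[:3,:3].T+T[:3,3]
    for u in proj(c,p): cv2.circle(big,tuple(np.int32((u+.5)*k-.5)),1,(0,255,0),-1)
cv2.imwrite(f"pics/{n}o.png",np.hstack([raw[520:880,1100:1480],big[520:880,1100:1480]]))
E
python3 ov.py w6 .6103 .0076 .056
```

```text
[[-0.1595  0.9872  0.0004  0.6099]
 [ 0.9872  0.1595 -0.0005  0.0079]
 [-0.0005  0.0003 -1.      0.2091]
 [ 0.      0.      0.      1.    ]] [ 0.451  -0.2016 -2.0021] 0.02597036121554377
tip [0.61   0.0079 0.0681] bush-tip tool [-0.0003  0.0003  0.0121]
```

View pics/w6o.png

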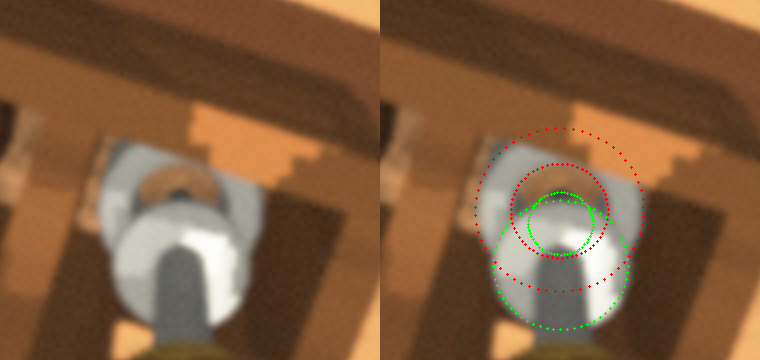

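>>> carry_out([
  [[20, 0, 0, 0.25, 0, 0, 0], [20, 0, 0, 0.15, 0, 0, 0], [20, 0, 0, 0.12, 0, 0, 0], [20, 0, 0, 0.1, 0, 0, 0], [20, 0, 0, 0.1, 0, 0, 0], [20, 0, 0, 0.1, 0, 0, 0], [20, 0, 0, 0.1, 0, 0, 0], [20, 0, 0, 0.1, 0, 0, 0], [20, 0, 0, 0.1, 0, 0, 0], [20, 0, 0, 0.1, 0, 0, 0]],
])

```text
time_s: 11.7
ee_pos: [0.61, 0.0079, 0.1779]
tool_rot: [2.035, 2.391, 0.001]
force: [-1.6, 0.1, 3.2]
width: 0.0259
```

```bash
python3 ov.py w7 .6103 .0076 .056
```

```text
[[-0.1595  0.9872  0.0019  0.61  ]
 [ 0.9872  0.1595 -0.0009  0.0079]
 [-0.0012  0.0017 -1.      0.1779]
 [ 0.      0.      0.      1.    ]] [-1.6185  0.0993  3.2076] 0.025875105197043335
tip [0.6103 0.0078 0.0369] bush-tip tool [-0.0002  0.     -0.0191]
```

View pics/w7o.png

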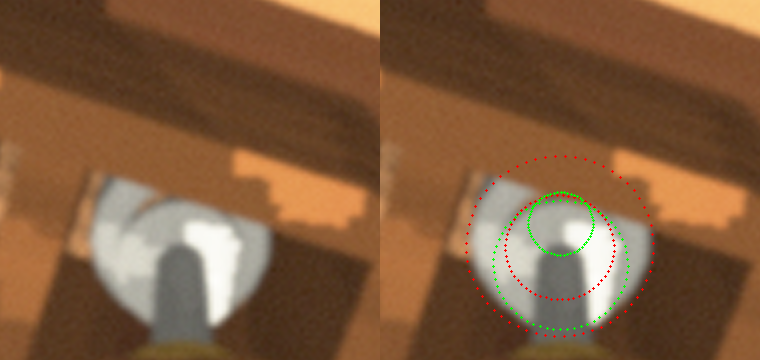

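>>> carry_out([
  [[20, 0, 0, 0.08, 0, 0, 0], [20, 0, 0, 0.08, 0, 0, 0], [20, 0, 0, 0.06, 0, 0, 0], [20, 0, 0, 0.06, 0, 0, 0], [20, 0, 0, 0.04, 0, 0, 0], [20, 0, 0, 0.04, 0, 0, 0], [20, 0, 0, 0.04, 0, 0, 0], [20, 0, 0, 0.04, 0, 0, 0], [20, 0, 0, 0.04, 0, 0, 0], [20, 0, 0, 0.04, 0, 0, 0]],
])

```text
time_s: 13.0
ee_pos: [0.6105, 0.0076, 0.1649]
tool_rot: [2.034, 2.389, 0.002]
force: [-1.8, -0.3, 3.6]
width: 0.0256
```

```bash
python3 ov.py w8 .6103 .0076 .056
```

```text
[[-0.1596  0.9872  0.004   0.6105]
 [ 0.9872  0.1596 -0.0017  0.0076]
 [-0.0023  0.0037 -1.      0.1649]
 [ 0.      0.      0.      1.    ]] [-1.7804 -0.2677  3.6498] 0.025578803695218585
tip [0.6111 0.0074 0.0239] bush-tip tool [ 0.0002 -0.0006 -0.0321]
```

>>> carry_out([
  [[20, 0, 0, 0.04, 0, 0, 0], [20, 0, 0, 0.04, 0, 0, 0], [20, 0, 0, 0.04, 0, 0, 0], [20, 0, 0, 0.04, 0, 0, 0], [20, 0, 0, 0.04, 0, 0, 0], [20, 0, 0, 0, 0, 0, 0], [20, 0, 0, 0, 0, 0, 0], [20, 0, 0, 0, 0, 0, 0], [20, 0, 0, 0, 0, 0, 0], [20, 0, 0, 0, 0, 0, 0]],
])

```text
time_s: 14.3
ee_pos: [0.6104, 0.0077, 0.163]
tool_rot: [2.033, 2.388, 0.004]
force: [-2.4, -0.5, 4.3]
width: 0.0258
```

```bash
python3 ov.py w9 .6103 .0076 .056
```

```text
[[-0.1596  0.9872  0.006   0.6104]
 [ 0.9872  0.1596 -0.0021  0.0077]
 [-0.0031  0.0056 -1.      0.163 ]
 [ 0.      0.      0.      1.    ]] [-2.3867 -0.4903  4.2724] 0.02581447246799108
tip [0.6112 0.0074 0.022 ] bush-tip tool [ 0.0003 -0.0007 -0.034 ]
```

View pics/w9o.png

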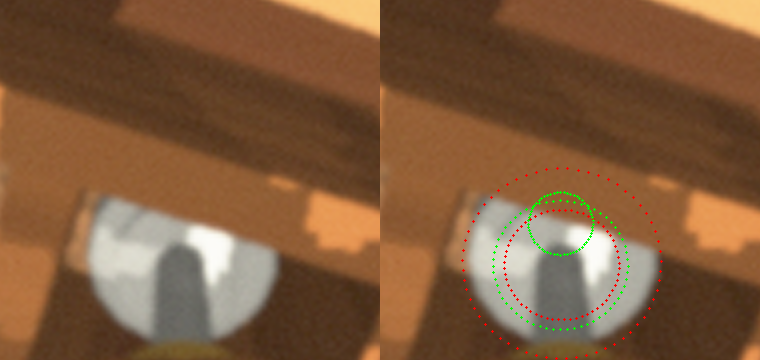

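>>> carry_out([
  [[20, 0, 0, 0.04, 0, 0, 0], [20, 0, 0, 0.04, 0, 0, 0], [20, 0, 0, 0.04, 0, 0, 0], [20, 0, 0, 0.04, 0, 0, 0], [20, 0, 0, 0.04, 0, 0, 0], [20, 0, 0, 0.04, 0, 0, 0], [20, 0, 0, 0.04, 0, 0, 0], [20, 0, 0, 0.04, 0, 0, 0], [20, 0, 0, 0.04, 0, 0, 0], [20, 0, 0, 0.04, 0, 0, 0]],
])

```text
time_s: 15.6
ee_pos: [0.6101, 0.0079, 0.1629]
tool_rot: [2.027, 2.384, 0.008]
force: [-4.5, -0.3, 10.9]
width: 0.0256
```

```bash
python3 ov.py w10 .6103 .0076 .047
```

```text
[[-0.1605  0.987   0.0126  0.6101]
 [ 0.987   0.1606 -0.0042  0.0079]
 [-0.0062  0.0117 -0.9999  0.1629]
 [ 0.      0.      0.      1.    ]] [-4.4803 -0.258  10.9091] 0.02562299198043233
tip [0.6118 0.0073 0.022 ] bush-tip tool [ 0.0004 -0.0012 -0.0251]
```

View pics/w10o.png

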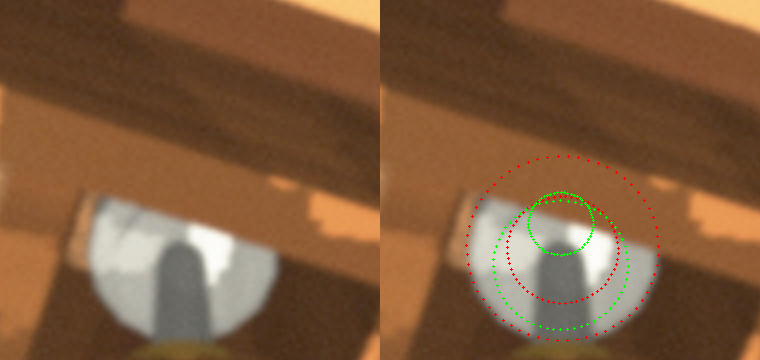

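Run:
```python
from h import *
im=cv2.imread("pics/w10.png")
g=im[150:225,285:355]; g=cv2.resize(g,None,fx=8,fy=8,interpolation=cv2.INTER_CUBIC)
l=cv2.createCLAHE(4,(4,4)).apply(cv2.cvtColor(g,cv2.COLOR_BGR2GRAY))
cv2.imwrite("pics/w10e.png",l)
c,im=snap("scene","s10"); 
crop(im,270,190,100,80,7,"pics/s10c.png")
print(proj(c,[.6103,.0076,.05]),state()["force"])
```

```text
[[337.9179 226.1456]] [-4.5166  0.3181 11.2265]
```

View pics/w10e.png

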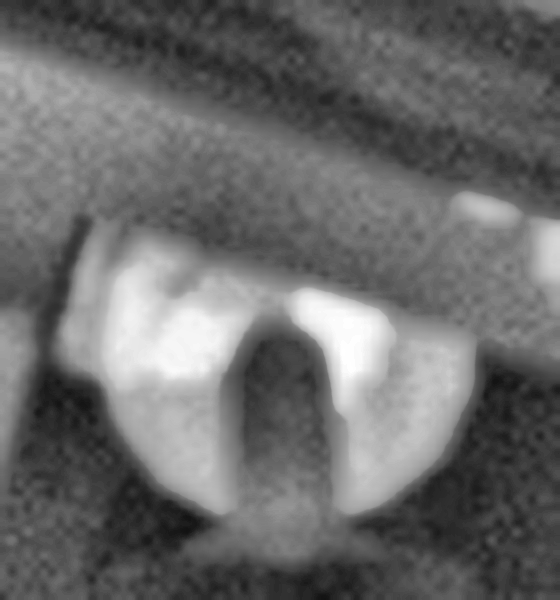

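View pics/s10c.png

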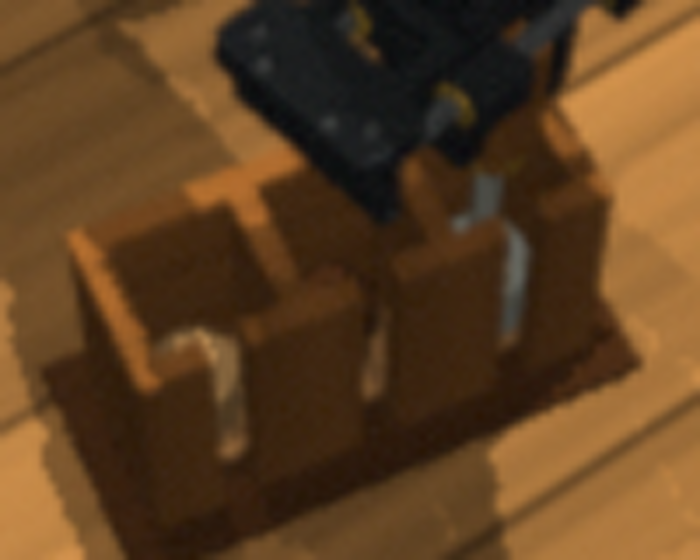

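>>> carry_out([
  [[20, 0, 0, -0.1, 0.006, 0.003, 0], [20, 0, 0, -0.2, 0.004, 0.002, 0], [20, 0, 0, -0.3, 0, 0, 0], [20, 0, 0, -0.5, 0, 0, 0], [20, 0, 0, -0.5, 0, 0, 0], [20, 0, 0, -0.6, 0, 0, 0], [20, 0, 0, -0.6, 0, 0, 0], [20, 0, 0, -0.4, 0, 0, 0], [20, 0, 0, 0, 0, 0, 0], [20, 0, 0, 0, 0, 0, 0]],
])

```text
time_s: 16.95
ee_pos: [0.6097, 0.0082, 0.2466]
tool_rot: [-2.035, -2.393, -0.0]
force: [0.2, 0.1, -4.5]
width: 0.0257
```

```bash
python3 ov.py w11 .6103 .0076 .047
```

```text
[[-0.1605  0.987  -0.0001  0.6097]
 [ 0.987   0.1605  0.0002  0.0082]
 [ 0.0002 -0.     -1.      0.2466]
 [ 0.      0.      0.      1.    ]] [ 0.2402  0.1065 -4.5063] 0.025738323167758644
tip [0.6097 0.0082 0.1056] bush-tip tool [-0.0007  0.0005  0.0586]
```

View pics/w11o.png

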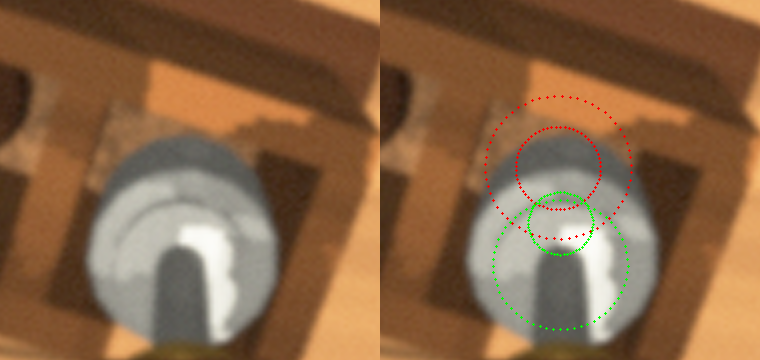

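>>> carry_out([
  [[20, 0, 0, -0.6, 0, 0, 0], [20, 0, 0, -0.8, 0, 0, 0], [20, 0, 0, -0.8, 0, 0, 0], [20, 0, 0, -0.3, 0, 0, 0], [20, -0.5, -0.28, 0, 0, 0, 0], [20, -0.9, -0.5, 0, 0, 0, 0], [20, -1, -0.56, 0, 0, 0, 0], [20, -1, -0.56, 0, 0, 0, 0], [20, -1, -0.56, 0, 0, 0, 0], [20, -1, -0.56, 0, 0, 0, 0]],
])

```text
time_s: 18.25
ee_pos: [0.5527, -0.1436, 0.3085]
tool_rot: [-2.029, -2.389, 0.006]
force: [0.0, 0.3, -3.1]
width: 0.0256
```

Run:
```python
from h import *
T=T_();print(T,intool([.505,-.296,.305])/.025)
```

```text
[[-0.1618  0.9868 -0.0082  0.5527]
 [ 0.9868  0.1618  0.0017 -0.1436]
 [ 0.003  -0.0078 -1.      0.3085]
 [ 0.      0.      0.      1.    ]] [[-5.706  -2.8672  0.1434]]
```

>>> carry_out([
  [[20, -1, -0.5, 0, 0, 0, 0], [20, -1, -0.5, 0, 0, 0, 0], [20, -1, -0.5, 0, 0, 0, 0], [20, -1, -0.5, 0, 0, 0, 0], [20, -0.9, -0.5, 0, 0, 0, 0], [20, -0.6, -0.3, 0, 0, 0, 0], [20, 0, 0, 0, 0, 0, 0], [20, 0, 0, 0, 0, 0, 0], [20, 0, 0, 0, 0, 0, 0], [20, 0, 0, 0, 0, 0, 0]],
])

```text
time_s: 19.5
ee_pos: [0.4986, -0.2985, 0.3034]
tool_rot: [-2.027, -2.377, 0.008]
force: [0.6, -0.2, -3.7]
width: 0.0257
```

Run:
```python
from h import *
T=T_();print(T,state()["force"])
c,im=snap("wrist","w12")
crop(im,220,40,200,180,4,"pics/w12c.png")
```

```text
[[-0.1576  0.9874 -0.0168  0.4986]
 [ 0.9875  0.1577  0.0073 -0.2985]
 [ 0.0098 -0.0155 -0.9998  0.3034]
 [ 0.      0.      0.      1.    ]] [ 0.6397 -0.1799 -3.7442]
```

View pics/w12c.png

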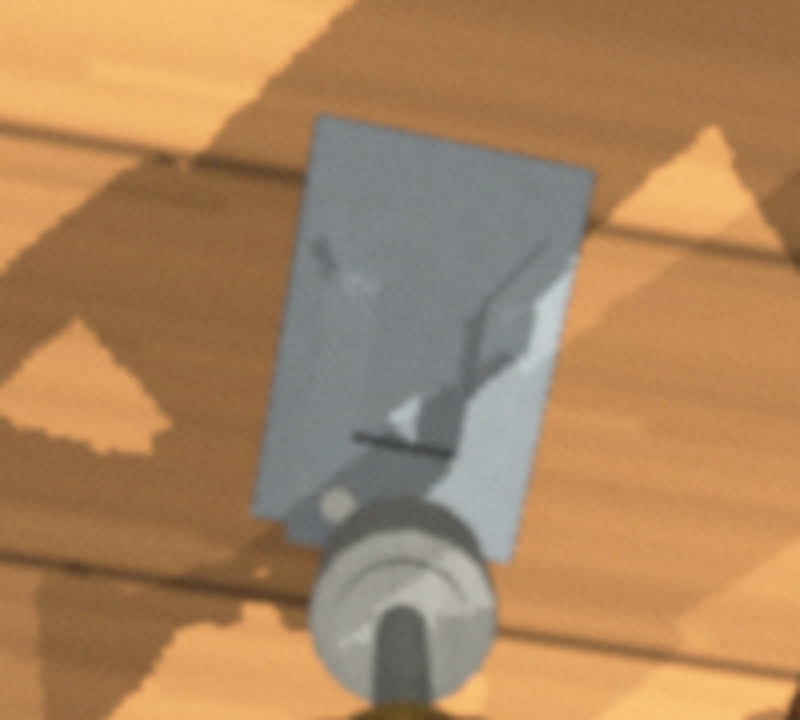

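```bash
cat > fk.py <<'E'
from h import *
import sys
n=sys.argv[1];x0,y0,yaw=map(float,sys.argv[2:5]);X,Y,W,H=map(int,sys.argv[5:9])
c=np.load(f"pics/{n}.npy",allow_pickle=True).item() if n!="w12" else calibration("wrist")
im=cv2.imread(f"pics/{n}.png");k=4
big=cv2.resize(im,None,fx=k,fy=k,interpolation=cv2.INTER_CUBIC)
a=np.radians(yaw);M=np.array([[np.cos(a),-np.sin(a)],[np.sin(a),np.cos(a)]])
def line(pts,z,col):
    p=np.c_[np.array(pts)@M.T+[x0,y0],np.full(len(pts),z)]
    q=np.int32((proj(c,p)+.5)*k-.5); cv2.polylines(big,[q.reshape(-1,1,2)],False,col,1)
h=.0155
line([(-.075,-.045),(-.075,.045),(.055,.045),(.055,-.045),(-.075,-.045)],.008,(0,0,255))
line([(-.03,-h),(.017,-h),(.017,h),(-.03,h)],.056,(0,255,0))
line([(-.03,-h),(.017,-h),(.017,h),(-.03,h)],.049,(255,0,255))
cv2.imwrite(f"pics/{n}f.png",big[Y*k:(Y+H)*k,X*k:(X+W)*k])
E
python3 - <<'E'
from h import *
c=calibration("wrist")
b=onz(c,un([(320,117),(595,173),(253,517)],4,220,40),.008);print(b)
s=onz(c,un([(353,437),(452,453),(480,310)],4,220,40),.056);print(s, s[:2].mean(0))
np.save("pics/w12.npy",c,allow_pickle=True)
for i,j in((0,1),(0,2)): v=b[j]-b[i];print(np.degrees(np.arctan2(v[1],v[0])),np.hypot(*v))if 0 else print(v)
E
python3 fk.py w12 .4666 -.2963 -1.7 260 60 140 130
```

```text
[[ 0.3904 -0.3384  0.008 ]
 [ 0.393  -0.251   0.008 ]
 [ 0.5183 -0.3427  0.008 ]]
[[ 0.4803 -0.3133  0.056 ]
 [ 0.4804 -0.2839  0.056 ]
 [ 0.4388 -0.2829  0.056 ]] [ 0.4804 -0.2986  0.056 ]
[0.0026 0.0874 0.    ]
[ 0.1279 -0.0043  0.    ]
```

View pics/w12f.png

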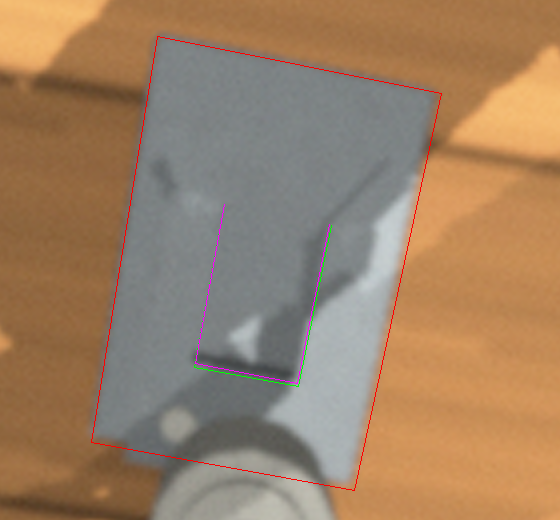

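>>> carry_out([
  [[20, 0.2, -0.9, 0, 0, 0, 0], [20, 0.2, -0.95, 0, 0, 0, 0], [20, 0.2, -0.95, 0, 0, 0, 0], [20, 0.2, -0.95, 0, 0, 0, 0], [20, 0.08, -0.7, 0, -0.015, -0.01, 0], [20, 0, 0, 0.4, 0, 0, 0], [20, 0, 0, 0.6, 0, 0, 0], [20, 0, 0, 0.6, 0, 0, 0], [20, 0, 0, 0.6, 0, 0, 0], [20, 0, 0, 0.3, 0, 0, 0]],
])

```text
time_s: 20.8
ee_pos: [0.3855, -0.292, 0.2397]
tool_rot: [2.032, 2.394, 0.0]
force: [-0.5, -0.5, -4.0]
width: 0.026
```

Run:
```python
from h import *
T=T_();print(T,state()["force"],state()["joint_pos"],intool([.385,-.2945,.16])/.025)
```

```text
[[-0.1627  0.9867  0.0014  0.3855]
 [ 0.9867  0.1627 -0.0012 -0.292 ]
 [-0.0014  0.0012 -1.      0.2397]
 [ 0.      0.      0.      1.    ]] [-0.4604 -0.4875 -4.0184] [-0.8938  0.2746  1.4981  0.0004  1.3671 -2.6281] [[-0.0928 -0.0405  3.19  ]]
```

>>> carry_out([
  [[20, -0.09, -0.04, 0.3, 0, 0, 0], [20, 0, 0, 0.6, 0, 0, 0], [20, 0, 0, 0.7, 0, 0, 0], [20, 0, 0, 0.7, 0, 0, 0], [20, 0, 0, 0.5, 0, 0, 0], [20, 0, 0, 0.2, 0, 0, 0], [20, 0, 0, 0, 0, 0, 0], [20, 0, 0, 0, 0, 0, 0], [20, 0, 0, 0, 0, 0, 0], [20, 0, 0, 0, 0, 0, 0]],
])

```text
time_s: 22.05
ee_pos: [0.3873, -0.2963, 0.1633]
tool_rot: [2.027, 2.391, -0.002]
force: [0.7, 0.1, -4.3]
width: 0.0258
```

```bash
python3 - <<'E'
from h import *
T=T_();print(T,state()["force"],intool([.385,-.2945,.1585])/.025)
c,im=snap("wrist","w13"); np.save("pics/w13.npy",c,allow_pickle=True)
c2,im2=snap("scene","s13"); crop(im2,170,200,100,90,7,"pics/s13c.png")
E
python3 fk.py w13 .466 -.297 -1.7 220 100 200 150
```

```text
[[-0.1637  0.9865  0.0048  0.3873]
 [ 0.9865  0.1638 -0.0055 -0.2963]
 [-0.0062  0.0039 -1.      0.1633]
 [ 0.      0.      0.      1.    ]] [ 0.7448  0.0643 -4.3273] [[ 0.0867 -0.08    0.1921]]
```

View pics/w13f.png

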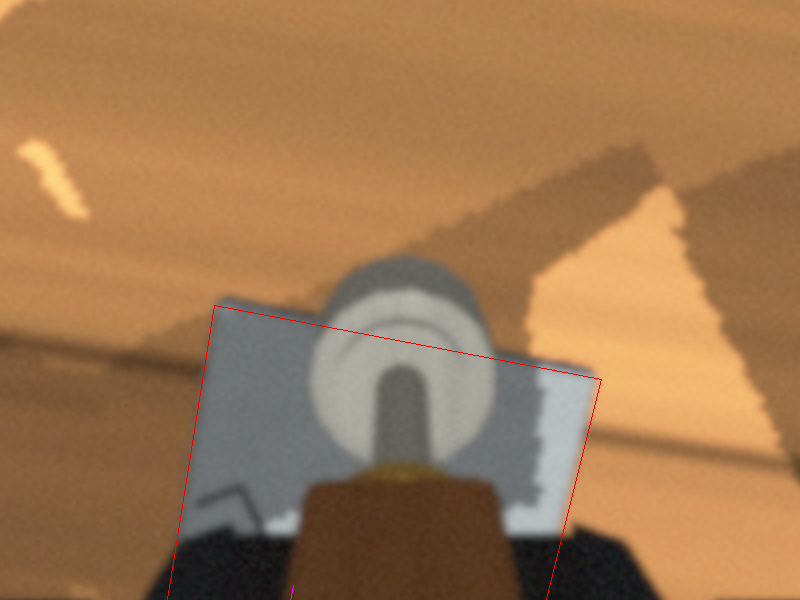

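View pics/s13c.png

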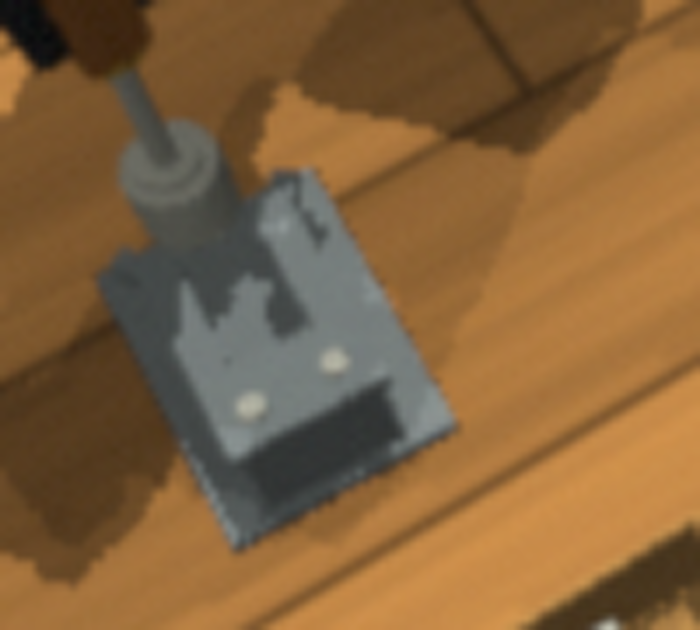

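>>> carry_out([
  [[20, 0.05, 0, 0.06, 0.004, 0.006, 0], [20, 0, 0, 0.06, 0, 0, 0], [20, 0, 0, 0.03, 0, 0, 0], [20, 0, 0, 0, 0, 0, 0], [20, -0.02, 0.1, 0, 0, 0, 0], [20, -0.05, 0.25, 0, 0, 0, 0], [20, -0.05, 0.25, 0, 0, 0, 0], [20, -0.02, 0.1, 0, 0, 0, 0], [20, 0, 0, 0, 0, 0, 0], [20, 0, 0, 0, 0, 0, 0]],
])

```text
time_s: 23.4
ee_pos: [0.4065, -0.2955, 0.1591]
tool_rot: [-2.031, -2.396, 0.0]
force: [-0.4, -0.6, -3.6]
width: 0.0257
```

```bash
cat > q.py <<'E'
from h import *
import sys
T=T_();print(T,state()["force"]);z=.113
sh=T[:3,3]+.113*T[:3,2];print("shoulder",sh,"bush bottom",sh[2]-.036)
if len(sys.argv)>1:
    x0,y0,a=.4655,-.2977,np.radians(-1.7)
    d=sh[:2]-[x0,y0];print("in fork frame",d@[np.cos(a),np.sin(a)],d@[-np.sin(a),np.cos(a)])
    print("to go in tool units",intool([x0+T[0,3]-sh[0],y0+T[1,3]-sh[1],T[2,3]])/.025)
E
python3 q.py f
```

```text
[[-0.1641  0.9864 -0.0005  0.4065]
 [ 0.9864  0.1641  0.0003 -0.2955]
 [ 0.0004 -0.0005 -1.      0.1591]
 [ 0.      0.      0.      1.    ]] [-0.3809 -0.5983 -3.6006]
shoulder [ 0.4064 -0.2955  0.0461] bush bottom 0.010115334973717215
in fork frame -0.059119669781834173 0.00043933396789645773
to go in tool units [[-0.4744  2.3168 -0.0012]]
```

>>> carry_out([
  [[20, -0.03, 0.13, 0, 0, 0, 0], [20, -0.06, 0.26, 0, 0, 0, 0], [20, -0.06, 0.28, 0, 0, 0, 0], [20, -0.06, 0.28, 0, 0, 0, 0], [20, -0.06, 0.28, 0, 0, 0, 0], [20, -0.06, 0.28, 0, 0, 0, 0], [20, -0.04, 0.2, 0, 0, 0, 0], [20, -0.02, 0.1, 0, 0, 0, 0], [20, 0, 0, 0, 0, 0, 0], [20, 0, 0, 0, 0, 0, 0]],
])

```text
time_s: 24.65
ee_pos: [0.456, -0.2978, 0.1588]
tool_rot: [-2.03, -2.396, 0.0]
force: [-0.3, -0.6, -4.4]
width: 0.0259
```

```bash
python3 q.py f
python3 - <<'E'
from h import *
c,im=snap("wrist","w14"); crop(im,220,100,200,150,4,"pics/w14c.png")
c2,im2=snap("scene","s14"); crop(im2,170,200,100,90,7,"pics/s14c.png")
E
```

```text
[[-0.1641  0.9864 -0.0008  0.456 ]
 [ 0.9864  0.1641  0.0007 -0.2978]
 [ 0.0008 -0.0007 -1.      0.1588]
 [ 0.      0.      0.      1.    ]] [-0.2817 -0.6328 -4.3547]
shoulder [ 0.4559 -0.2977  0.0458] bush bottom 0.0098360667398762
in fork frame -0.00957575295415224 -0.00031703766508865786
to go in tool units [[-0.0616  0.3783 -0.0003]]
```

View pics/w14c.png

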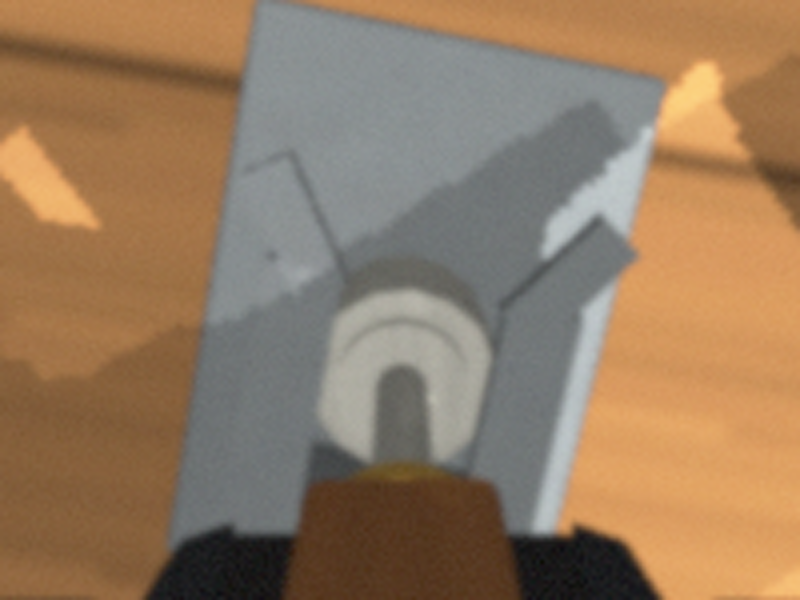

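View pics/s14c.png

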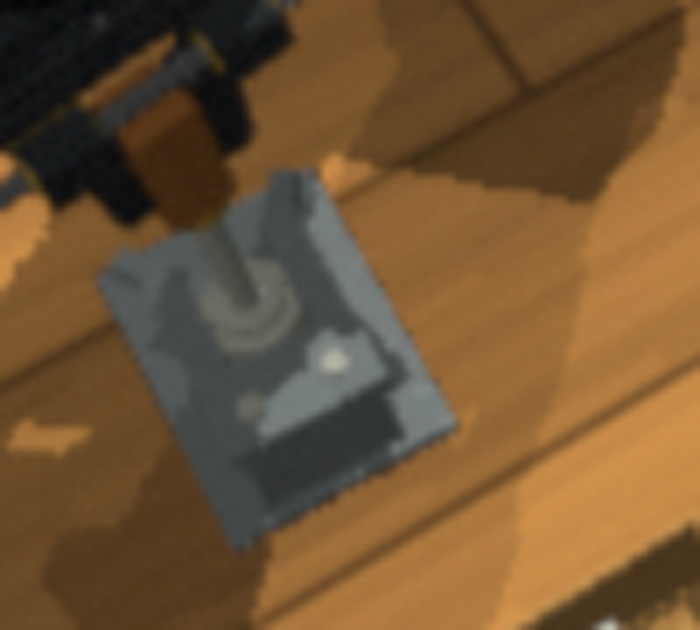

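>>> carry_out([
  [[20, -0.015, 0.08, 0, 0, 0, 0], [20, -0.015, 0.08, 0, 0, 0, 0], [20, -0.015, 0.08, 0, 0, 0, 0], [20, -0.015, 0.08, 0, 0, 0, 0], [20, -0.01, 0.05, 0, 0, 0, 0], [20, -0.005, 0.03, 0, 0, 0, 0], [20, 0, 0.03, 0, 0, 0, 0], [20, 0, 0.03, 0, 0, 0, 0], [20, 0, 0, 0, 0, 0, 0], [20, 0, 0, 0, 0, 0, 0]],
])

```text
time_s: 26.0
ee_pos: [0.4672, -0.2979, 0.1589]
tool_rot: [-2.029, -2.394, 0.003]
force: [-2.1, -0.4, -3.3]
width: 0.0258
```

```bash
python3 q.py f
python3 - <<'E'
from h import *
c,im=snap("wrist","w15"); crop(im,220,100,200,150,4,"pics/w15c.png")
E
```

```text
[[-0.1638  0.9865 -0.0038  0.4672]
 [ 0.9865  0.1638  0.0008 -0.2979]
 [ 0.0014 -0.0036 -1.      0.1589]
 [ 0.      0.      0.      1.    ]] [-2.082  -0.4358 -3.2817]
shoulder [ 0.4668 -0.2978  0.0459] bush bottom 0.009856852029689132
in fork frame 0.001293524617849778 -5.883061981548494e-05
to go in tool units [[ 0.0123 -0.0503  0.0002]]
```

View pics/w15c.png

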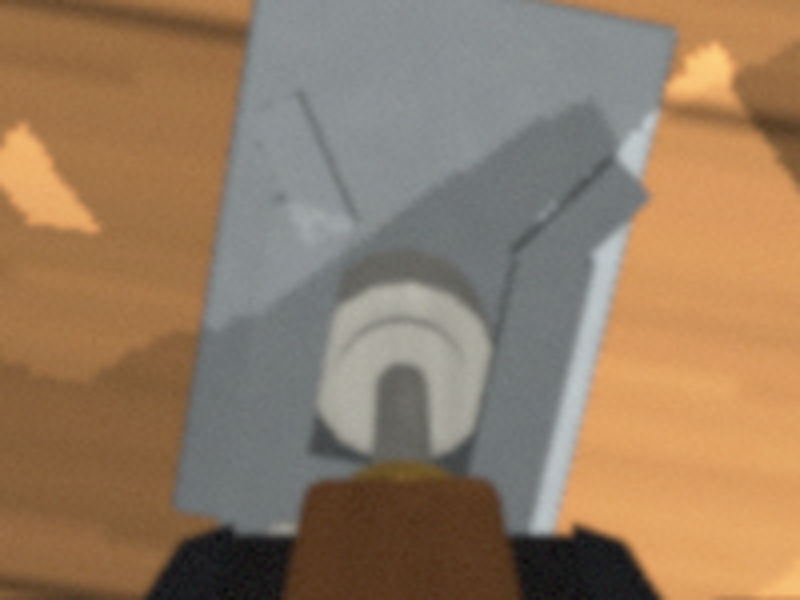

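>>> carry_out([
  [[20, 0, -0.02, 0, -0.003, 0.001, 0], [20, 0, 0, -0.08, 0, 0, 0], [20, 0, 0, -0.08, 0, 0, 0], [20, 0, 0, -0.08, 0, 0, 0], [20, 0, 0, -0.08, 0, 0, 0], [20, 0, 0, -0.08, 0, 0, 0], [20, 0, 0, -0.08, 0, 0, 0], [20, 0, 0, -0.08, 0, 0, 0], [20, 0, 0, -0.08, 0, 0, 0], [20, 0, 0, -0.08, 0, 0, 0]],
])

```text
time_s: 27.3
ee_pos: [0.4665, -0.2975, 0.1771]
tool_rot: [-2.028, -2.393, -0.003]
force: [-0.4, 0.8, -2.4]
width: 0.0256
```

```bash
python3 q.py f
python3 - <<'E'
from h import *
c,im=snap("wrist","w16"); crop(im,220,100,200,150,4,"pics/w16c.png")
E
```

```text
[[-0.1639  0.9865 -0.0021  0.4665]
 [ 0.9865  0.1639  0.0043 -0.2975]
 [ 0.0045 -0.0013 -1.      0.1771]
 [ 0.      0.      0.      1.    ]] [-0.4149  0.7761 -2.3505]
shoulder [ 0.4662 -0.2971  0.0641] bush bottom 0.028114059817484764
in fork frame 0.0007301400342375321 0.0006635933440040503
to go in tool units [[-0.0204 -0.0338 -0.    ]]
```

View pics/w16c.png

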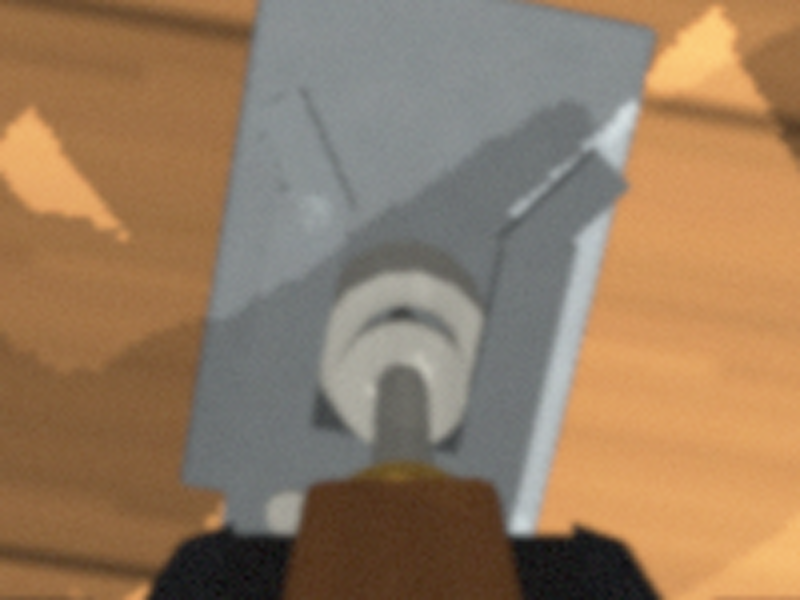

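>>> carry_out([
  [[20, 0, 0, -0.1, 0, 0, 0], [20, 0, 0, -0.1, 0, 0, 0], [20, 0, 0, -0.12, 0, 0, 0], [20, 0, 0, -0.15, 0, 0, 0], [20, 0, 0, -0.2, 0, 0, 0], [20, 0, 0, -0.3, 0, 0, 0], [20, 0, 0, -0.5, 0, 0, 0], [20, 0, 0, -0.7, 0, 0, 0], [20, 0, 0, -0.7, 0, 0, 0], [20, 0, 0, -0.5, 0, 0, 0]],
])

```text
time_s: 28.6
ee_pos: [0.4678, -0.2983, 0.269]
tool_rot: [2.029, 2.394, 0.005]
force: [1.0, 0.2, -1.9]
width: 0.0258
```

```bash
python3 q.py f
python3 - <<'E'
from h import *
c,im=snap("wrist","w17"); crop(im,220,60,200,150,4,"pics/w17c.png")
c2,im2=snap("scene","s17"); crop(im2,170,200,100,90,7,"pics/s17c.png")
E
```

```text
[[-0.1638  0.9865  0.0045  0.4678]
 [ 0.9865  0.1638  0.0005 -0.2983]
 [-0.0003  0.0045 -1.      0.269 ]
 [ 0.      0.      0.      1.    ]] [ 0.9623  0.2405 -1.945 ]
shoulder [ 0.4683 -0.2982  0.156 ] bush bottom 0.11999922088179635
in fork frame 0.002814016744951202 -0.00041640906047793545
to go in tool units [[ 0.0381 -0.1072 -0.0005]]
```

View pics/w17c.png

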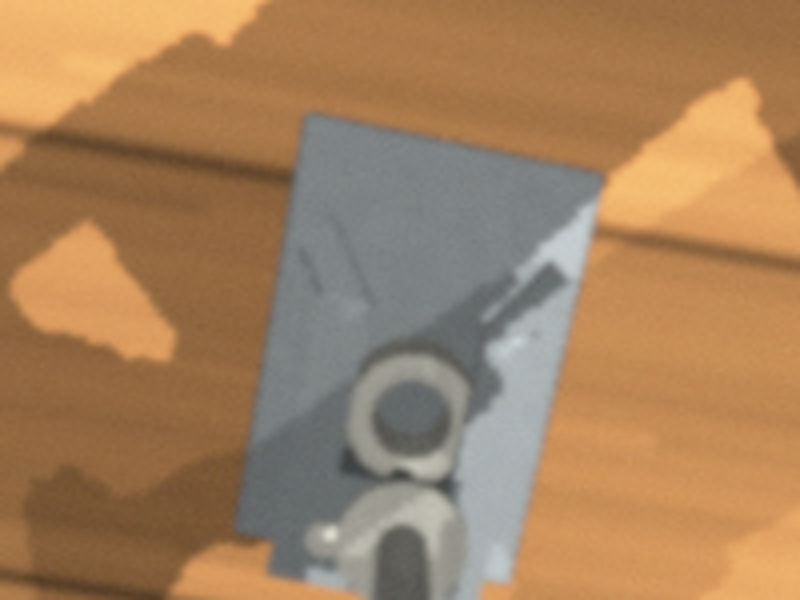

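View pics/s17c.png

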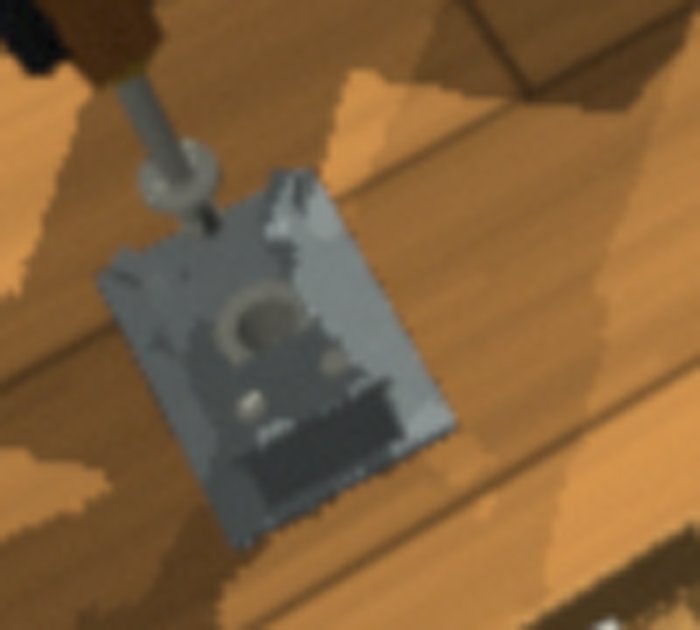

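>>> carry_out([
  [[20, 0.5, 0, -0.6, 0, 0, 0], [20, 1, 0.09, -0.5, 0, 0, 0], [20, 1, 0.09, -0.3, 0, 0, 0], [20, 1, 0.09, 0, 0, 0, 0], [20, 1, 0.09, 0, 0, 0, 0], [20, 1, 0.09, 0, 0, 0, 0], [20, 1, 0.09, 0, 0, 0, 0], [20, 1, 0.09, 0, 0, 0, 0], [20, 1, 0.09, 0, 0, 0, 0], [20, 1, 0.09, 0, 0, 0, 0]],
])

```text
time_s: 29.95
ee_pos: [0.4431, -0.0401, 0.3086]
tool_rot: [2.023, 2.399, 0.008]
force: [0.7, -0.7, -1.9]
width: 0.0257
```

```bash
python3 -c "
from h import *
print(T_(),intool([.4252,.274,.30])/.025)"
```

```text
[[-0.169   0.9856  0.0062  0.4431]
 [ 0.9856  0.169   0.0015 -0.0401]
 [ 0.0005  0.0063 -1.      0.3086]
 [ 0.      0.      0.      1.    ]] [[12.5054  1.4158  0.3576]]
```

>>> carry_out([
  [[20, 1, 0.11, 0, 0, 0, 0], [20, 1, 0.11, 0, 0, 0, 0], [20, 1, 0.11, 0, 0, 0, 0], [20, 1, 0.11, 0, 0, 0, 0], [20, 1, 0.11, 0, 0, 0, 0], [20, 1, 0.11, 0, 0, 0, 0], [20, 1, 0.11, 0, 0, 0, 0], [20, 1, 0.11, 0, 0, 0, 0], [20, 1, 0.11, 0, 0, 0, 0], [20, 1, 0.11, 0, 0, 0, 0]],
])

```text
time_s: 31.2
ee_pos: [0.4122, 0.2309, 0.3126]
tool_rot: [2.009, 2.409, 0.012]
force: [-0.4, -0.1, -2.0]
width: 0.0256
```

```bash
python3 -c "
from h import *
print(T_(),intool([.4252,.274,.30])/.025)"
```

```text
[[-0.1796  0.9837  0.0079  0.4122]
 [ 0.9837  0.1795  0.003   0.2309]
 [ 0.0015  0.0083 -1.      0.3126]
 [ 0.      0.      0.      1.    ]] [[1.6031 0.8163 0.5137]]
```

>>> carry_out([
  [[20, 0.8, 0.42, 0, 0, 0, 0], [20, 0.7, 0.38, 0.2, 0, 0, 0], [20, 0, 0, 0.2, 0.008, -0.001, 0.018], [20, 0, 0, 0.3, 0, 0, 0], [20, 0, 0, 0.3, 0, 0, 0], [20, 0, 0, 0, 0, 0, 0], [20, 0, 0, 0, 0, 0, 0], [20, 0, 0, 0, 0, 0, 0], [20, 0, 0, 0, 0, 0, 0], [20, 0, 0, 0, 0, 0, 0]],
])

```text
time_s: 32.45
ee_pos: [0.4188, 0.2749, 0.2885]
tool_rot: [-2.03, -2.398, -0.002]
force: [0.1, -0.5, -1.9]
width: 0.0254
```

```bash
cat > st.py <<'E'
from h import *
import sys
n=sys.argv[1];x0,y0=.4253,.2741
T=T_();print(T,state()["force"],intool([x0,y0,.159])/.025)
tip=T[:3,3]+.141*T[:3,2];print("tip",tip)
c,im=snap("wrist",n);k=4
big=cv2.resize(np.ascontiguousarray(im),None,fx=k,fy=k,interpolation=cv2.INTER_CUBIC)
a=np.radians(6.4);M=np.array([[np.cos(a),-np.sin(a)],[np.sin(a),np.cos(a)]])
for h,z,col in((.035,.075,(0,0,255)),(.017,.075,(0,255,0)),(.017,.015,(255,0,255))):
    p=np.c_[np.array([(-h,-h),(-h,h),(h,h),(h,-h)])@M.T+[x0,y0],[z]*4]
    cv2.polylines(big,[np.int32((proj(c,p)+.5)*k-.5).reshape(-1,1,2)],True,col,1)
cv2.imwrite(f"pics/{n}f.png",big[320:920,960:1600])
E
python3 st.py w18
```

```text
[[-0.1652  0.9863  0.0005  0.4188]
 [ 0.9863  0.1652  0.0009  0.2749]
 [ 0.0008  0.0007 -1.      0.2885]
 [ 0.      0.      0.      1.    ]] [ 0.1122 -0.5076 -1.8625] [[-0.077   0.2477  5.1819]]
tip [0.4189 0.275  0.1475]
```

View pics/w18f.png

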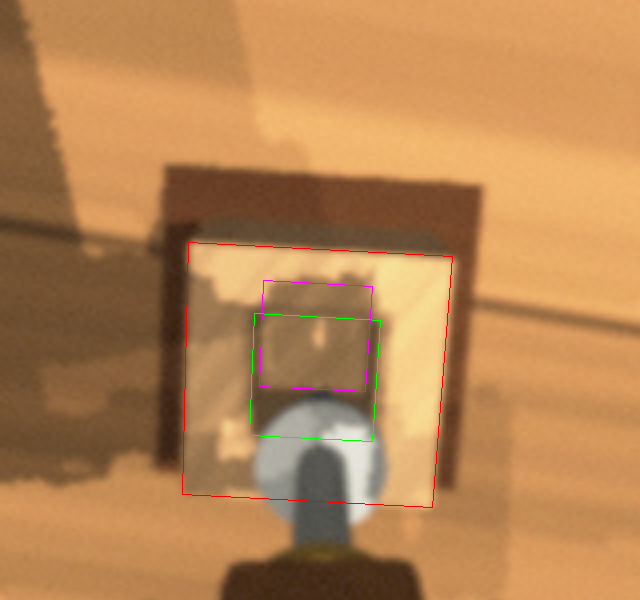

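>>> carry_out([
  [[20, -0.08, 0.25, 0, 0, 0, 0], [20, 0, 0, 0.4, 0, 0, 0], [20, 0, 0, 0.6, 0, 0, 0], [20, 0, 0, 0.6, 0, 0, 0], [20, 0, 0, 0.5, 0, 0, 0], [20, 0, 0, 0.2, 0, 0, 0], [20, 0, 0, 0, 0, 0, 0], [20, 0, 0, 0, 0, 0, 0], [20, 0, 0, 0, 0, 0, 0], [20, 0, 0, 0, 0, 0, 0]],
])

```text
time_s: 33.75
ee_pos: [0.4262, 0.2739, 0.2278]
tool_rot: [2.03, 2.398, 0.002]
force: [0.3, 0.1, -1.9]
width: 0.0258
```

```bash
python3 st.py w19
```

```text
[[-0.1649  0.9863  0.001   0.4262]
 [ 0.9863  0.1649  0.001   0.2739]
 [ 0.0009  0.0012 -1.      0.2278]
 [ 0.      0.      0.      1.    ]] [ 0.325   0.0798 -1.8509] [[ 0.0127 -0.0378  2.7528]]
tip [0.4264 0.274  0.0868]
```

View pics/w19f.png

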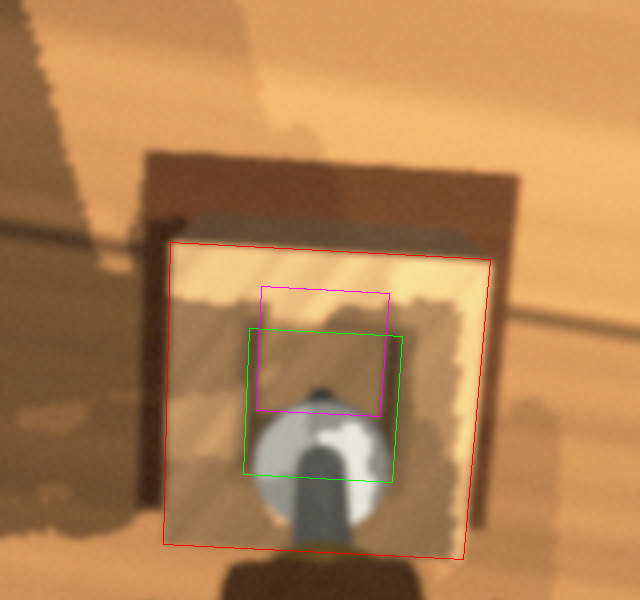

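>>> carry_out([
  [[20, 0, -0.03, 0.2, 0, 0, 0], [20, 0, 0, 0.35, 0, 0, 0], [20, 0, 0, 0.4, 0, 0, 0], [20, 0, 0, 0.4, 0, 0, 0], [20, 0, 0, 0.4, 0, 0, 0], [20, 0, 0, 0.4, 0, 0, 0], [20, 0, 0, 0.3, 0, 0, 0], [20, 0, 0, 0.15, 0, 0, 0], [20, 0, 0, 0, 0, 0, 0], [20, 0, 0, 0, 0, 0, 0]],
])

```text
time_s: 35.05
ee_pos: [0.4254, 0.2738, 0.1578]
tool_rot: [-2.03, -2.397, -0.001]
force: [0.4, -0.3, -1.0]
width: 0.0256
```

```bash
python3 st.py w20
```

```text
[[-0.165   0.9863  0.0002  0.4254]
 [ 0.9863  0.165   0.0008  0.2738]
 [ 0.0008  0.0003 -1.      0.1578]
 [ 0.      0.      0.      1.    ]] [ 0.3928 -0.343  -0.9767] [[ 0.012  -0.0002 -0.0497]]
tip [0.4254 0.2739 0.0168]
```

Lower the last 1–1.5 mm, then open.

>>> carry_out([
  [[20, 0, 0, 0.03, 0, 0, 0], [20, 0, 0, 0.03, 0, 0, 0], [20, 0, 0, 0.02, 0, 0, 0], [20, 0, 0, 0, 0, 0, 0], [20, 0, 0, 0, 0, 0, 0], [28, 0, 0, 0, 0, 0, 0], [40, 0, 0, 0, 0, 0, 0], [88, 0, 0, 0, 0, 0, 0], [88, 0, 0, 0, 0, 0, 0], [88, 0, 0, 0, 0, 0, 0]],
])

```text
time_s: 36.35
ee_pos: [0.426, 0.274, 0.1567]
tool_rot: [2.029, 2.397, 0.005]
force: [-0.8, 0.3, -0.5]
width: 0.0654
```

```bash
python3 st.py w21
```

```text
[[-0.1649  0.9863  0.0027  0.426 ]
 [ 0.9863  0.1649  0.0017  0.274 ]
 [ 0.0012  0.003  -1.      0.1567]
 [ 0.      0.      0.      1.    ]] [-0.8361  0.3273 -0.4761] [[ 0.0091 -0.0247 -0.0929]]
tip [0.4263 0.2742 0.0157]
```

View pics/w21.png

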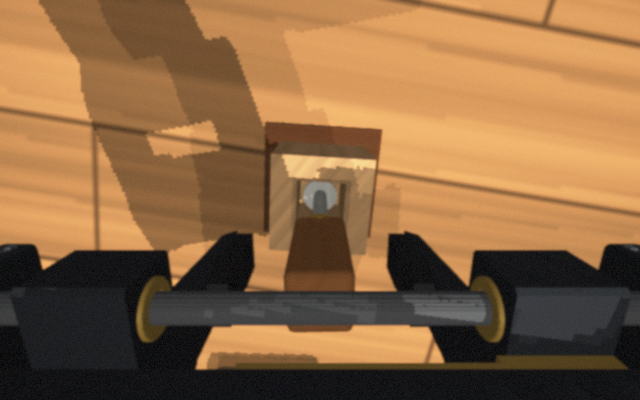

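Picker stands upright with the fingers (columns ~250 and ~390) clear of the handle (285–355). Lift away.

>>> carry_out([
  [[88, 0, 0, 0, 0, 0, 0], [88, 0, 0, 0, 0, 0, 0], [88, 0, 0, -0.3, 0, 0, 0], [88, 0, 0, -0.7, 0, 0, 0], [88, 0, 0, -0.9, 0, 0, 0], [88, 0, 0, -0.9, 0, 0, 0], [88, 0, 0, -0.9, 0, 0, 0], [88, 0, 0, -0.5, 0, 0, 0], [88, 0, 0, 0, 0, 0, 0], [88, 0, 0, 0, 0, 0, 0]],
])

```text
time_s: 37.65
ee_pos: [0.4252, 0.2737, 0.2666]
tool_rot: [2.029, 2.397, 0.005]
force: [-0.1, 0.2, 0.1]
width: 0.0882
```

Run:
```python
from h import *
print(T_(),state()["force"],state()["joint_velocities"])
c,im=snap("top","t22"); crop(im,180,130,290,140,2.7,"pics/t22c.png")
c,im=snap("scene","s22"); crop(im,180,90,240,190,3,"pics/s22c.png")
c,im=snap("wrist","w22")
```

```text
[[-0.165   0.9863  0.0026  0.4252]
 [ 0.9863  0.165   0.0016  0.2737]
 [ 0.0012  0.0028 -1.      0.2666]
 [ 0.      0.      0.      1.    ]] [-0.126   0.2075  0.1253] [-0.0003 -0.0025 -0.0013  0.0004  0.0012 -0.0002]
```

View pics/t22c.png

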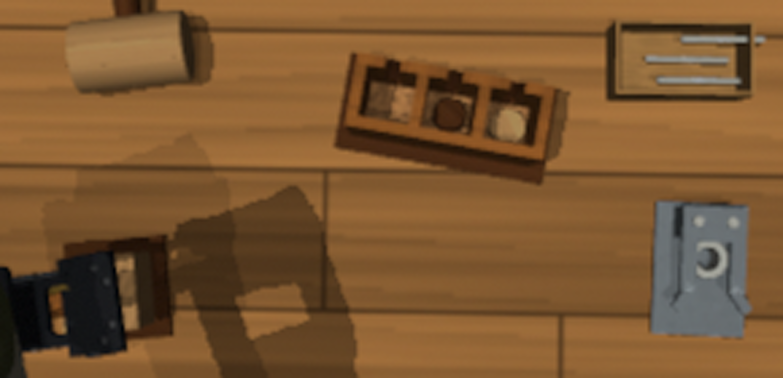

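View pics/s22c.png

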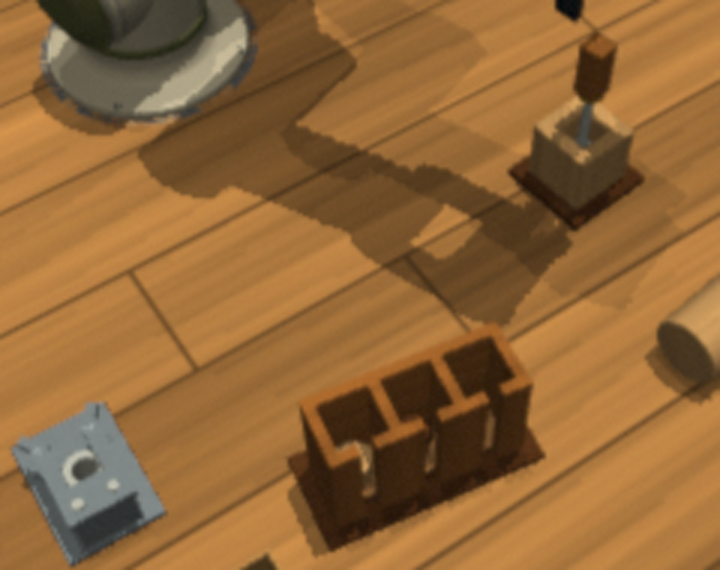

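View pics/w22.png

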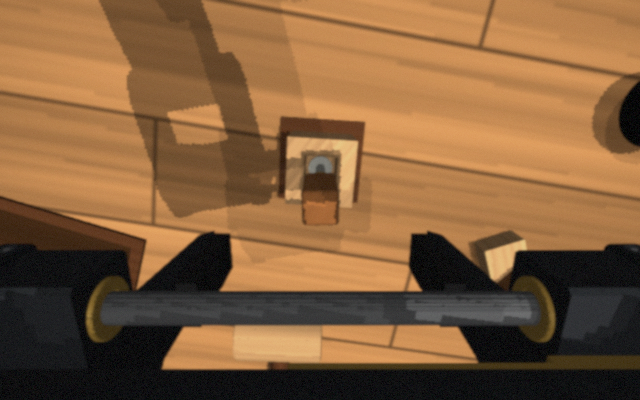

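All is as wanted: bush ring under the fork slot, picker upright in its stand, bystanders unmoved, gripper clear.

```bash
python3 -c "
from bench import sign_off
print(sign_off())"
```

```text
the job is handed in; nothing more can be done
None
```

The job is done and handed in at about 38 s of the 72 s allowed; sign-off gives no verdict.

- **Pressing home:** I took the picker from its stand and lowered its nose into the bush in the well at the +y end (well2). The pad gave way by roughly 6 mm, then stood firm. The last reading was about 13 N on the shoulder, inside the 10–16 N window. I could not see the seating directly at that moment. I took it as home because the force was above the 9 N push-in limit with no further travel, and the shoulder looked flush once lifted.
- **Stripping:** I drew the bush up, slid it under the fork until it touched the back post (about 2 N), and pulled the picker straight up. The bush came off and dropped onto the base plate.
- **Last checks:**
  - The pictures show the bush standing upright under the fork slot, which I judged from the images only. The shoulder sat about 1 mm behind the nominal place when it touched the post.
  - The picker is upright in its stand. By the arm's reading at release, its tip was about 1 mm from the hole centre and 1 mm above the floor.
  - The bystanders look unmoved in the pictures.
  - The gripper is open and clear, with force readings near zero.
- **Disagreement:** the bush's height in the well, read from its image size, came out up to 4 mm lower than the arm's position gave. I put that down to camera error, and later views agreed with the arm.

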